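# Pack the burger stamps into the steriliser tin and dock it

### The job

Put all the washed burger stamps standing flat in the round tin, packed as a honeycomb: one in the middle and the others in a ring round it, side by side with at most a finger's width between neighbours (an empty place left over should be a whole one). Only when all are in, turn the clamp knob back to free the carriage, then slide the carriage by its handle under the lamp arch until it clicks fully home, with the stamps still in their pattern. Leave the bottle, the jar and the bowl where they are.

Things in the scene. Friction and masses are not known exactly. Their poses are not given: they have to be found in the camera images.
- stamp1: burger stamp: a steel disc 60 mm across and 17 mm thick, lower edge bevelled 4 mm, with an upright black cylindrical knob 26 mm across on top, from 17 to 62 mm above the underside; 160 g or so. Origin at the centre of the underside, z up along the knob. All stamps are alike; five to seven of the seven are present (None when absent). They start upright on the black rubber mat (6 mm thick).
- stamp2: burger stamp: a steel disc 60 mm across and 17 mm thick, lower edge bevelled 4 mm, with an upright black cylindrical knob 26 mm across on top, from 17 to 62 mm above the underside; 160 g or so. Origin at the centre of the underside, z up along the knob. All stamps are alike; five to seven of the seven are present (None when absent). They start upright on the black rubber mat (6 mm thick).
- stamp3: burger stamp: a steel disc 60 mm across and 17 mm thick, lower edge bevelled 4 mm, with an upright black cylindrical knob 26 mm across on top, from 17 to 62 mm above the underside; 160 g or so. Origin at the centre of the underside, z up along the knob. All stamps are alike; five to seven of the seven are present (None when absent). They start upright on the black rubber mat (6 mm thick).
- stamp4: burger stamp: a steel disc 60 mm across and 17 mm thick, lower edge bevelled 4 mm, with an upright black cylindrical knob 26 mm across on top, from 17 to 62 mm above the underside; 160 g or so. Origin at the centre of the underside, z up along the knob. All stamps are alike; five to seven of the seven are present (None when absent). They start upright on the black rubber mat (6 mm thick).
- stamp5: burger stamp: a steel disc 60 mm across and 17 mm thick, lower edge bevelled 4 mm, with an upright black cylindrical knob 26 mm across on top, from 17 to 62 mm above the underside; 160 g or so. Origin at the centre of the underside, z up along the knob. All stamps are alike; five to seven of the seven are present (None when absent). They start upright on the black rubber mat (6 mm thick).
- stamp6: burger stamp: a steel disc 60 mm across and 17 mm thick, lower edge bevelled 4 mm, with an upright black cylindrical knob 26 mm across on top, from 17 to 62 mm above the underside; 160 g or so. Origin at the centre of the underside, z up along the knob. All stamps are alike; five to seven of the seven are present (None when absent). They start upright on the black rubber mat (6 mm thick).
- stamp7: burger stamp: a steel disc 60 mm across and 17 mm thick, lower edge bevelled 4 mm, with an upright black cylindrical knob 26 mm across on top, from 17 to 62 mm above the underside; 160 g or so. Origin at the centre of the underside, z up along the knob. All stamps are alike; five to seven of the seven are present (None when absent). They start upright on the black rubber mat (6 mm thick).
- tin (a point): centre of the inner floor of the shallow round steel tin that is fixed on the carriage and moves with it: inside diameter 192 mm (room for one stamp in the middle and six round it, ring centres about 63 mm out), wall 3 mm thick, rim 20 mm above the inner floor; the floor is 34 mm above the table. Axes parallel to the rail's: y is the direction in which the carriage slides home, z up.
- handle (a point): upright black cylindrical handle of the carriage, 26 mm across, from 30 to 90 mm above the table, standing 128 mm behind the tin's centre (towards -y of the rail). The point is on its axis, 72 mm above the table. Moves with the carriage.
- rail: fixed grey slide unit, base plate 260 x 500 x 10 mm, origin at the centre of its underside on the table; y runs along the slide towards home. The lamp arch stands across the slide near the home end: a bar 46 mm wide over the whole width, its centre 150 mm from the origin along +y, lamp tube underside about 157 mm above the table, bar top 208 mm, posts 20 mm thick at 118 mm either side. The tin's centre is at y = -100 mm (loading place) and y = +100 mm (home).
- carriage (a joint): slide of the carriage in m: 0 at the loading place, where it starts, 0.200 at home against the stop. It drags with 2 N plus 25 N s/m; a spring detent is felt from about 0.183, resists with about 7 N more, peaks at 0.192 and beyond that pushes it home and holds it there (0.196 to 0.200 is home). Locked by the clamp's bolt within a few mm of 0 while the clamp reads over 0.6.
- clamp (a joint): clamp knob in rad, grows clockwise seen from above: 1.4 is clamped (bolt pushed out in front of the carriage's lug; it starts between 1.2 and 1.4), 0 is free. To free the carriage turn it anticlockwise seen from above to 0.2 or less. It stays where it is left; 0.05 N m of friction.
- clamp_grip (a point): on the knob's turning axis, at the height to grip the knob's upright bar. The knob is a disc 52 mm across with a bar 49 x 14 mm and 32 mm high across its top; bar from 24 to 54 mm above the table, the point 47 mm above it. The point turns with the knob: its x axis lies along the bar; fingers close along its y axis. The knob stands on the rail's base at the robot's side, beside the handle when the carriage is at the loading place (92 mm from it).
- spray: white plastic bottle, 64 mm across, 150 mm high, bystander; origin at the centre of its underside.
- spice: amber jar with a steel cap, 72 mm across, 100 mm high, bystander; origin at the centre of its underside.
- bowl: small steel bowl, 130 mm across, 50 mm high, bystander; origin at the centre of its underside.

How it is judged (in metres and radians):
On the way, in this order (a step that is already met when the one before it is completed fails the run):
1. all stamps stand flat in the tin in the honeycomb pattern while the carriage is still clamped at the loading place (horizontal distance between each of stamp1, stamp2, stamp3, stamp4, stamp5, stamp6, stamp7 and tin below 0.074 m and z of stamp1 in the frame of tin between -0.005 and 0.005 m and angle between each of stamp1, stamp2, stamp3, stamp4, stamp5, stamp6, stamp7's own z axis and vertical below 0.1 rad and linear speed of each of stamp1, stamp2, stamp3, stamp4, stamp5, stamp6, stamp7 below 0.03 m/s and z of stamp2 in the frame of tin between -0.005 and 0.005 m and z of stamp3 in the frame of tin between -0.005 and 0.005 m and z of stamp4 in the frame of tin between -0.005 and 0.005 m and z of stamp5 in the frame of tin between -0.005 and 0.005 m and z of stamp6 in the frame of tin between -0.005 and 0.005 m and z of stamp7 in the frame of tin between -0.005 and 0.005 m and (horizontal distance between stamp1 and stamp2 below 0.075 m or horizontal distance between stamp1 and stamp2 above 0.097 m) and (horizontal distance between stamp1 and stamp3 below 0.075 m or horizontal distance between stamp1 and stamp3 above 0.097 m) and (horizontal distance between stamp1 and stamp4 below 0.075 m or horizontal distance between stamp1 and stamp4 above 0.097 m) and (horizontal distance between stamp1 and stamp5 below 0.075 m or horizontal distance between stamp1 and stamp5 above 0.097 m) and (horizontal distance between stamp1 and stamp6 below 0.075 m or horizontal distance between stamp1 and stamp6 above 0.097 m) and (horizontal distance between stamp1 and stamp7 below 0.075 m or horizontal distance between stamp1 and stamp7 above 0.097 m) and (horizontal distance between stamp2 and stamp3 below 0.075 m or horizontal distance between stamp2 and stamp3 above 0.097 m) and (horizontal distance between stamp2 and stamp4 below 0.075 m or horizontal distance between stamp2 and stamp4 above 0.097 m) and (horizontal distance between stamp2 and stamp5 below 0.075 m or horizontal distance between stamp2 and stamp5 above 0.097 m) and (horizontal distance between stamp2 and stamp6 below 0.075 m or horizontal distance between stamp2 and stamp6 above 0.097 m) and (horizontal distance between stamp2 and stamp7 below 0.075 m or horizontal distance between stamp2 and stamp7 above 0.097 m) and (horizontal distance between stamp3 and stamp4 below 0.075 m or horizontal distance between stamp3 and stamp4 above 0.097 m) and (horizontal distance between stamp3 and stamp5 below 0.075 m or horizontal distance between stamp3 and stamp5 above 0.097 m) and (horizontal distance between stamp3 and stamp6 below 0.075 m or horizontal distance between stamp3 and stamp6 above 0.097 m) and (horizontal distance between stamp3 and stamp7 below 0.075 m or horizontal distance between stamp3 and stamp7 above 0.097 m) and (horizontal distance between stamp4 and stamp5 below 0.075 m or horizontal distance between stamp4 and stamp5 above 0.097 m) and (horizontal distance between stamp4 and stamp6 below 0.075 m or horizontal distance between stamp4 and stamp6 above 0.097 m) and (horizontal distance between stamp4 and stamp7 below 0.075 m or horizontal distance between stamp4 and stamp7 above 0.097 m) and (horizontal distance between stamp5 and stamp6 below 0.075 m or horizontal distance between stamp5 and stamp6 above 0.097 m) and (horizontal distance between stamp5 and stamp7 below 0.075 m or horizontal distance between stamp5 and stamp7 above 0.097 m) and (horizontal distance between stamp6 and stamp7 below 0.075 m or horizontal distance between stamp6 and stamp7 above 0.097 m) and horizontal distance between any of stamp1, stamp2, stamp3, stamp4, stamp5, stamp6, stamp7 and tin below 0.012 m and value of joint carriage below 0.012 m and value of joint clamp above 0.9 rad), for 0.2 s.
2. the clamp knob is turned back, with the carriage still at the loading place (value of joint clamp below 0.35 rad and value of joint carriage below 0.05 m), for 0.1 s.
3. the carriage is home, past its detent (value of joint carriage above 0.195 m), for 0.2 s.
At the end, for the whole second after the job is handed in: All stamps present are at rest flat on the tin floor (5 mm, 0.1 rad), one within 12 mm of its centre, all within 74 mm; any two axes are under 75 mm or over 97 mm apart. Carriage over 0.195 m (home), clamp under 0.35 rad (free) (horizontal distance between each of stamp1, stamp2, stamp3, stamp4, stamp5, stamp6, stamp7 and tin below 0.074 m and z of stamp1 in the frame of tin between -0.005 and 0.005 m and angle between each of stamp1, stamp2, stamp3, stamp4, stamp5, stamp6, stamp7's own z axis and vertical below 0.1 rad and linear speed of each of stamp1, stamp2, stamp3, stamp4, stamp5, stamp6, stamp7 below 0.03 m/s and z of stamp2 in the frame of tin between -0.005 and 0.005 m and z of stamp3 in the frame of tin between -0.005 and 0.005 m and z of stamp4 in the frame of tin between -0.005 and 0.005 m and z of stamp5 in the frame of tin between -0.005 and 0.005 m and z of stamp6 in the frame of tin between -0.005 and 0.005 m and z of stamp7 in the frame of tin between -0.005 and 0.005 m and (horizontal distance between stamp1 and stamp2 below 0.075 m or horizontal distance between stamp1 and stamp2 above 0.097 m) and (horizontal distance between stamp1 and stamp3 below 0.075 m or horizontal distance between stamp1 and stamp3 above 0.097 m) and (horizontal distance between stamp1 and stamp4 below 0.075 m or horizontal distance between stamp1 and stamp4 above 0.097 m) and (horizontal distance between stamp1 and stamp5 below 0.075 m or horizontal distance between stamp1 and stamp5 above 0.097 m) and (horizontal distance between stamp1 and stamp6 below 0.075 m or horizontal distance between stamp1 and stamp6 above 0.097 m) and (horizontal distance between stamp1 and stamp7 below 0.075 m or horizontal distance between stamp1 and stamp7 above 0.097 m) and (horizontal distance between stamp2 and stamp3 below 0.075 m or horizontal distance between stamp2 and stamp3 above 0.097 m) and (horizontal distance between stamp2 and stamp4 below 0.075 m or horizontal distance between stamp2 and stamp4 above 0.097 m) and (horizontal distance between stamp2 and stamp5 below 0.075 m or horizontal distance between stamp2 and stamp5 above 0.097 m) and (horizontal distance between stamp2 and stamp6 below 0.075 m or horizontal distance between stamp2 and stamp6 above 0.097 m) and (horizontal distance between stamp2 and stamp7 below 0.075 m or horizontal distance between stamp2 and stamp7 above 0.097 m) and (horizontal distance between stamp3 and stamp4 below 0.075 m or horizontal distance between stamp3 and stamp4 above 0.097 m) and (horizontal distance between stamp3 and stamp5 below 0.075 m or horizontal distance between stamp3 and stamp5 above 0.097 m) and (horizontal distance between stamp3 and stamp6 below 0.075 m or horizontal distance between stamp3 and stamp6 above 0.097 m) and (horizontal distance between stamp3 and stamp7 below 0.075 m or horizontal distance between stamp3 and stamp7 above 0.097 m) and (horizontal distance between stamp4 and stamp5 below 0.075 m or horizontal distance between stamp4 and stamp5 above 0.097 m) and (horizontal distance between stamp4 and stamp6 below 0.075 m or horizontal distance between stamp4 and stamp6 above 0.097 m) and (horizontal distance between stamp4 and stamp7 below 0.075 m or horizontal distance between stamp4 and stamp7 above 0.097 m) and (horizontal distance between stamp5 and stamp6 below 0.075 m or horizontal distance between stamp5 and stamp6 above 0.097 m) and (horizontal distance between stamp5 and stamp7 below 0.075 m or horizontal distance between stamp5 and stamp7 above 0.097 m) and (horizontal distance between stamp6 and stamp7 below 0.075 m or horizontal distance between stamp6 and stamp7 above 0.097 m) and horizontal distance between any of stamp1, stamp2, stamp3, stamp4, stamp5, stamp6, stamp7 and tin below 0.012 m and value of joint carriage above 0.195 m and value of joint clamp below 0.35 rad); the robot touches nothing.
It fails at once if the bottle is moved more than 30 mm or tipped over (distance of spray from where it was at the start of the episode above 0.03 m or angle between spray's own z axis and vertical above 0.5 rad).
It fails at once if the jar is moved more than 30 mm or tipped over (distance of spice from where it was at the start of the episode above 0.03 m or angle between spice's own z axis and vertical above 0.5 rad).
It fails at once if the bowl is moved more than 30 mm or tipped over (distance of bowl from where it was at the start of the episode above 0.03 m or angle between bowl's own z axis and vertical above 0.5 rad).
Of stamp1, stamp2, stamp3, stamp4, stamp5, stamp6, stamp7 only 5 to 7 are there at a start; the rules pass over those that are not, and their reading is None.
At some moment in a run one of stamp1, stamp2, stamp3, stamp4, stamp5, stamp6, stamp7 may be knocked a few centimetres aside while the robot is not near it.
Once in a run the grip may slacken for a moment while it holds something.
It also fails if it takes over 210 s, if anything falls off the work surface, if the arm or the gripper's body presses on something with over 40 N, if the wrist force passes 120 N, or if a joint passes its speed limit or range.

### The arm

A 6-joint arm with a two-finger parallel gripper is mounted at the origin on the work surface. World frame = base frame: x ahead of the robot, y to its left, z up, the work surface at z = 0. Lengths are in mm, angles in rad, forces in N, time in s.
With the tool pointing down it reaches from about 275 to 825 mm from the base axis. Payload 4.9 kg.
Tool frame: the origin (TCP) lies on the centre line of the jaws, within the pads' length; the fingertips stand manip.tip_extent ahead of it and the grasp point (between the pads) lies 2 mm behind it (manip.tip_extent is the distance from the TCP to the fingertips, in mm); z points along the fingers, x is the direction in which the jaws open and shut, and the axes are right-handed (so a half turn about z gives the same grasp; the last joint's range is limited). The gripper opens to 85 mm and grips with 20 to 120 N. Pads are 22 mm wide; open, the fingers measure 114 mm over their backs; the gripper's body (76 mm by 85 mm) begins 54 mm behind the grasp point. The pads swing forward as they close: fully open they stand 13 mm farther back than shut.
Start: joints at [1.148, 0.326, -0.193, 1.052, 0, 1.437], TCP at [156.635, 527.242, 248.281] pointing down, gripper open.
Joint ranges: [-2.65, 2.65], [-0.97, 1.79], [-1.3, 1.35], [-1.93, 2.1], [-1.47, 1.37], [-3.14, 3.14]. Speed limits (rad/s): [2.57, 2.57, 3.14, 3.14, 3.14, 3.14].

### API

Orientations are given as [roll, pitch, yaw] about the fixed x, y, z axes, in that order (R = Rz(yaw) Ry(pitch) Rx(roll)).
In Python, from bench import manip gives the robot as it stands. The module is installed in compiled form; this text tells all that it offers.
- The arm moves only by the shell command python3 -m creep 'ROWS' [OPENING] [FORCE]. ROWS is JSON, a list of rows, each a list of 6 numbers: the shift along the tool's x, y, z in cm, then the turn, a rotation vector about the tool's x, y, z in degrees. In form: [[tx, ty, tz, ax, ay, az], ...]. A call has 1 to 8 rows; each row is the pose to reach, as a shift and turn from the pose commanded when the call began, along the tool's axes at that moment; what a row does not reach only later rows make up. A row lasts 1/12 s, in which the tool goes at most 41.7 mm and 7.16 degrees, less where a joint would pass 70% of its speed; a pose out of reach is approached as far as the arm can. A call with a gripper value outside its range is refused whole. OPENING is the finger opening in cm, from 0 to 8.54, set as the call begins (- or left out, the last holds). The fingers move at their own pace and stop on an object; FORCE is the grip in N (left out, the last holds). Time passes only in rows, so rows that repeat a pose let the fingers close. It gives the time, the measured TCP pose, the force and the opening at its end, in the units of the state.
- manip.get_state(): the state, without advancing time (a new reading comes with each control period).
- manip.snapshot(name): name is "scene" or "side" or "wrist"; returns the picture (480x640x3 uint8, blue, green, red); there is no depth.
- manip.get_calibration(name): a dict with "fx", "fy", "cx", "cy" (pixels), "view" (4x4, takes a point from world to camera coordinates). Camera axes: x right, y up, looking along -z (the intrinsics and any distortion apply to the point x, -y, -z); pixel columns grow to the right and rows downward; lengths in mm; the calibration is good to about 2 mm. A picture is of the moment at which its call begins: read the wrist's pose just before it. get_calibration takes no time and is no camera call; for the wrist camera it gives the pose at the moment of the call.
- manip.hand_in(): hands the job in, once; it reports no verdict.
The state is a dict: "time_s": time; "joints": joint angles; "joint_velocities": joint speeds; "joint_torque": joint torques, N m; "ee_pos": TCP position; "eef_rot": TCP orientation; "wrist_force": force on the tool from outside, world axes, zero at the start; "wrist_torque": the same for the moment, N m; "gripper_width": finger opening in mm.
Only numpy, scipy, OpenCV 4.12 (cv2) and the standard library are available. Lean on these libraries where they do the work, as an engineer would, in place of code of your own. Each camera call takes 0.05 s, during which the arm holds its last target.

## Working session

There is one attempt and no reset: what is moved stays moved. The work goes in short steps, Python scripts to look and compute and a shell command to move; the robot and the scene stay as the last step left them, time stands still between calls to the robot, and variables do not carry over. Pictures are saved under pics/ and viewed, and the job is handed in when it is done.

```bash
mkdir -p pics; cat > h.py <<'E'
import numpy as np, cv2
from bench import manip
from scipy.spatial.transform import Rotation as R
def snap(n,f):
    s=manip.get_state();c=manip.get_calibration(n);im=manip.snapshot(n);cv2.imwrite('pics/%s.png'%f,im)
    import pickle;pickle.dump((c,s),open('pics/%s.pkl'%f,'wb'))
    return im,c,s
def load(f):
    import pickle;return pickle.load(open('pics/%s.pkl'%f,'rb'))
def ray(c,u,v,z):
    V=np.array(c['view']);d=np.array([(u-c['cx'])/c['fx'],-(v-c['cy'])/c['fy'],-1.])
    Rm=V[:3,:3];o=-Rm.T@V[:3,3];w=Rm.T@d
    return o+w*(z-o[2])/w[2]
def proj(c,p):
    V=np.array(c['view']);q=V[:3,:3]@np.array(p)+V[:3,3]
    return np.array([c['cx']+c['fx']*q[0]/-q[2],c['cy']+c['fy']*-q[1]/-q[2]])
E
python3 - <<'E'
from h import *
print(manip.get_state(),manip.tip_extent)
for n in ['scene','side','wrist']:
    im,c,s=snap(n,n+'0');print(n,c)
E
```

```text
{'time_s': 0.0, 'joints': array([ 1.14776278e+00,  3.26914566e-01, -1.93582659e-01,  1.05198418e+00,
       -6.96229951e-06,  1.43661647e+00]), 'joint_velocities': array([ 0.00197697, -0.00011391, -0.0003301 ,  0.00104795, -0.0010604 ,
       -0.00188758]), 'joint_torque': array([ 2.48940603e-03, -4.43393791e+01,  2.62439829e+01,  1.54441159e-02,
        6.90052048e-05,  2.24110863e-07]), 'ee_pos': array([156.42441588, 526.71928794, 247.51822686]), 'eef_rot': array([-3.14137413e+00,  1.67086051e-03,  1.28194283e+00]), 'wrist_force': array([-0.19717366, -0.66950142,  0.7782284 ]), 'wrist_torque': array([ 0.00198193, -0.05111671, -0.02806169]), 'gripper_width': 85.47913043117745} 17.0
scene {'fx': 609.091779956408, 'fy': 609.091779956408, 'cx': 331.96175979427045, 'cy': 243.65649315512434, 'view': array([[ 2.14230567e-01,  9.76764193e-01,  6.08075954e-03,
        -1.36383798e+02],
       [-6.19261700e-01,  1.31001103e-01,  7.74179345e-01,
         2.62150980e+02],
       [ 7.55394077e-01, -1.69618461e-01,  6.32937095e-01,
        -1.93164958e+03],
       [ 0.00000000e+00,  0.00000000e+
[... 263 characters left out ...]
797654e-01,  4.94709502e-01,  8.53864174e-01,
        -1.69896560e+02],
       [-2.81129473e-01, -8.06303009e-01,  5.20424516e-01,
        -8.06646173e+02],
       [ 0.00000000e+00,  0.00000000e+00,  0.00000000e+00,
         1.00000000e+00]])}
wrist {'fx': 371.2791933231929, 'fy': 371.2791933231929, 'cx': 319.676370537616, 'cy': 238.30512306773787, 'view': array([[ 2.83415296e-01,  9.58997109e-01, -5.60448589e-04,
        -5.48941476e+02],
       [-9.10217698e-01,  2.68815265e-01, -3.15027134e-01,
         4.25637554e+01],
       [-3.01959454e-01,  8.97936389e-02,  9.49082499e-01,
        -3.80548984e+02],
       [ 0.00000000e+00,  0.00000000e+00,  0.00000000e+00,
         1.00000000e+00]])}
```

View pics/scene0.png

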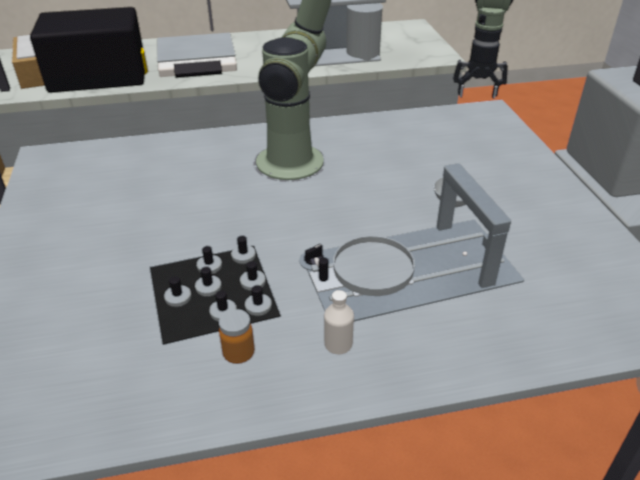

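View pics/side0.png

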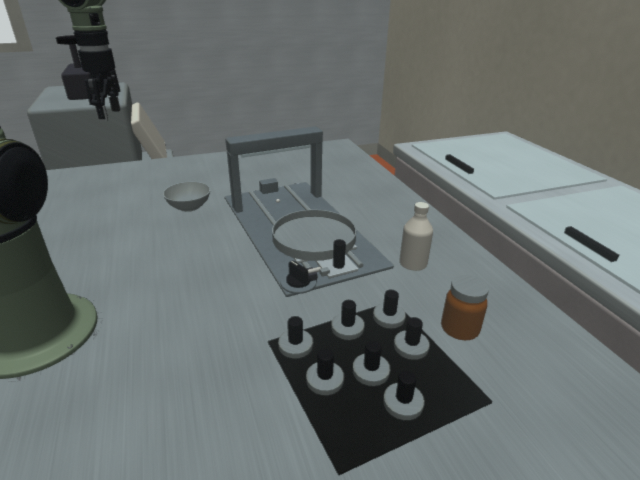

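View pics/wrist0.png

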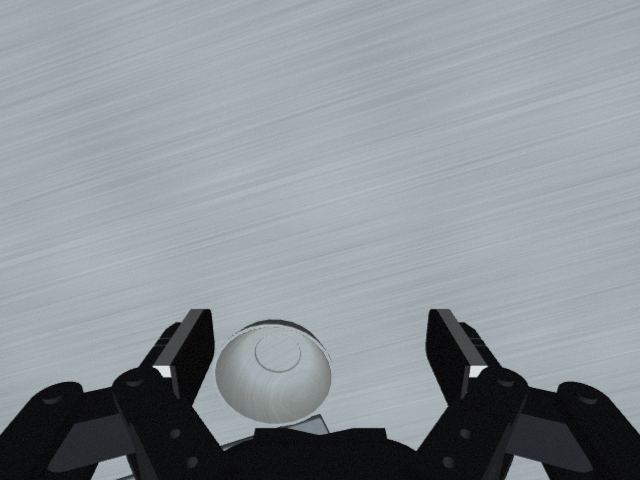

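```bash
python3 - <<'E'
from h import *
a=cv2.imread('pics/scene0.png');b=cv2.imread('pics/side0.png')
cv2.imwrite('pics/c1.png',cv2.resize(a[225:345,140:300],None,fx=5,fy=5,interpolation=cv2.INTER_CUBIC))
cv2.imwrite('pics/c2.png',cv2.resize(a[155:305,300:500],None,fx=4,fy=4,interpolation=cv2.INTER_CUBIC))
E
```

```text
(no output)
```

View pics/c1.png

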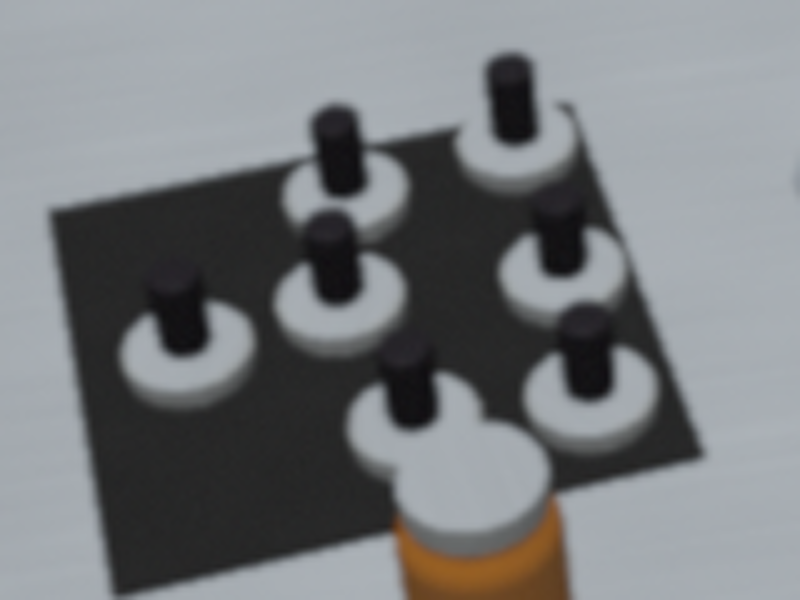

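View pics/c2.png

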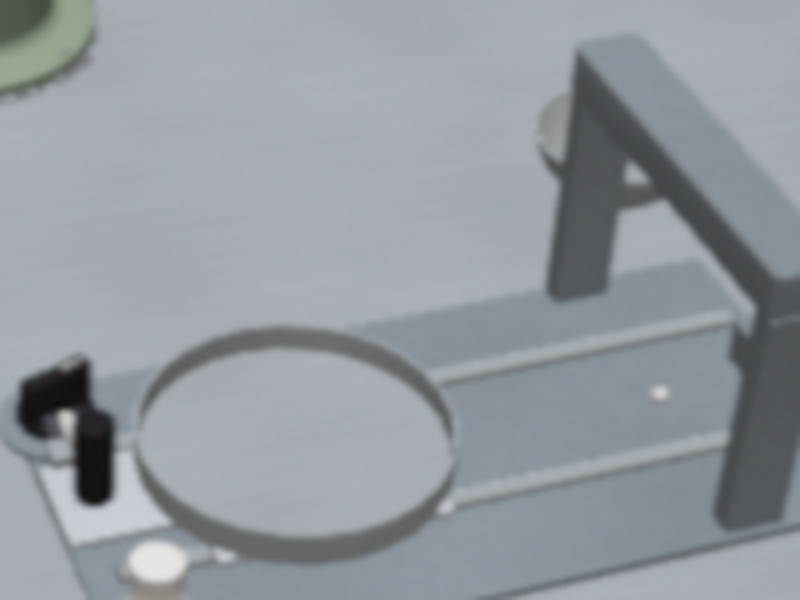

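```bash
python3 - <<'E'
from h import *
c,_=load('scene0')
K=dict(A=(510,64),B=(336,115),C=(175,272),D=(330,222),E=(560,197),F=(406,348),G=(585,318))
for k,(x,y) in K.items(): print(k,ray(c,140+x/5,225+y/5,68).round(0))
print('jar',ray(c,140+473/5,225+478/5,100).round(0))
P=lambda x,y:(300+x/4,155+y/4)
print('handle',ray(c,*P(95,420),90).round(0),'tinL/R rim',ray(c,*P(138,435),54).round(0),ray(c,*P(457,455),54).round(0),ray(c,*P(290,328),54).round(0),ray(c,*P(305,560),54).round(0))
print('bottle',ray(c,*P(157,560),150).round(0),'clamp',ray(c,*P(55,370),54).round(0))
print('arch ends',ray(c,*P(610,42),208).round(0),ray(c,*P(790,270),208).round(0))
d,_=load('side0')
for k,q in dict(A=(295,320),B=(325,354),C=(405,377),D=(372,346),E=(348,303),F=(414,322),G=(391,294)).items(): print(k,ray(d,*q,68).round(0))
print('handle',ray(d,339,242,90))
print('jar',ray(d,469,287,100))
print('bot',ray(d,421,206,150))
print('bowl',ray(d,187,192,50))
E
```

```text
A [ 445. -188.   68.]
B [ 467. -276.   68.]
C [ 566. -355.   68.]
D [ 546. -283.   68.]
E [ 551. -175.   68.]
F [ 639. -255.   68.]
G [ 636. -174.   68.]
jar [ 756. -233.  100.]
handle [595. -11.  90.] tinL/R rim [573.  20.  54.] [630. 202.  54.] [492. 137.  54.] [698.  89.  54.]
bottle [777. -16. 150.] clamp [503. -17.  54.]
arch ends [441. 351. 208.] [685. 362. 208.]
A [ 441. -194.   68.]
B [ 463. -282.   68.]
C [ 557. -361.   68.]
D [ 538. -290.   68.]
E [ 542. -181.   68.]
F [ 629. -262.   68.]
G [ 627. -182.   68.]
handle [588.68121705 -18.57268113  90.        ]
jar [ 743.45859235 -242.92901174  100.        ]
bot [766.94328269 -28.24236897 150.        ]
bowl [314.27583957 411.47270979  50.        ]
```

```bash
cat >> h.py <<'E'
def go(x=None,y=None,z=None,yaw=None,s=None):
    s=s or manip.get_state();p=np.array(s['ee_pos']);Rm=R.from_euler('xyz',s['eef_rot'])
    t=np.array([p[i] if v is None else v for i,v in enumerate((x,y,z))])
    sh=Rm.inv().apply(t-p)/10
    yw=s['eef_rot'][2] if yaw is None else yaw
    rv=(Rm.inv()*R.from_euler('xyz',[np.pi,0,yw])).as_rotvec(degrees=True)
    n=max(np.linalg.norm(sh)*10/41.7,np.linalg.norm(rv)/7.16)
    print('t',s['time_s'].__round__(2),'at',p.round(1),'yaw',round(s['eef_rot'][2],3),'w',round(s['gripper_width'],1),'F',np.round(s['wrist_force'],1))
    print('ROW',sh.round(2),rv.round(1),'rows>=',round(n,1))
E
python3 - <<'E'
from h import *
c,s=load('wrist0')
V=c['view'];o=-V[:3,:3].T@V[:3,3];Rm=R.from_euler('xyz',s['eef_rot'])
print(o, Rm.inv().apply(o-s['ee_pos']), (Rm.as_matrix().T@V[:3,:3].T).round(3))
go(470,-230,330,1.571-1.571)
go(450,-250,380,np.pi/2)
E
```

```text
[ 79.41033113 549.16237912 374.27346521] [  -0.6523648   -80.21556746 -126.67757227] [[ 1.    -0.001 -0.001]
 [-0.001 -0.949 -0.315]
 [-0.001  0.315 -0.949]]
t 0.15 at [156.5 526.8 247.7] yaw 1.282 w 85.4 F [ 0.8  0.2 -0.2]
ROW [-63.63  51.61  -8.16] [ 0.   0.1 73.5] rows>= 19.7
t 0.15 at [156.5 526.8 247.7] yaw 1.282 w 85.4 F [ 0.8  0.2 -0.2]
ROW [-66.12  50.26 -13.15] [ -0.    0.1 -16.5] rows>= 20.2
```

```bash
python3 - <<'E'
from h import *
go(560,100,380,np.pi/2)
E
```

```text
t 0.15 at [156.5 526.8 247.7] yaw 1.282 w 85.4 F [ 0.8  0.2 -0.2]
ROW [-29.44  50.84 -13.2 ] [ -0.    0.1 -16.5] rows>= 14.4
```

```bash
python3 -m creep '[[-10,17,-8,0,0,-8],[-15,25,-10,0,0,-16.5],[-18,30,-13.2,0,0,-16.5],[-22,36,-13.2,0,0,-16.5],[-29.4,50.8,-13.2,0,0,-16.5],[-29.4,50.8,-13.2,0,0,-16.5],[-29.4,50.8,-13.2,0,0,-16.5],[-29.4,50.8,-13.2,0,0,-16.5]]' 4.5; python3 - <<'E'
from h import *
go(560,100,380,np.pi/2)
E
```

```text
time_s: 0.82
ee_pos: [373.7, 294.6, 331.9]
eef_rot: [3.142, -0.0, 1.57]
wrist_force: [1.1, 0.2, -0.7]
gripper_width: 45.2
t 0.82 at [373.7 294.6 331.9] yaw 1.57 w 45.2 F [ 1.1  0.2 -0.7]
ROW [-19.44  18.64  -4.82] [ 0. -0. -0.] rows>= 6.6
```

```bash
python3 -m creep '[[-18.5,17.7,-4.6,0,0,0],[-18.5,17.7,-4.6,0,0,0],[-18.5,17.7,-4.6,0,0,0],[-18.5,17.7,-4.6,0,0,0],[-18.5,17.7,-4.6,0,0,0],[-18.5,17.7,-4.6,0,0,0],[-18.5,17.7,-4.6,0,0,0],[-18.5,17.7,-4.6,0,0,0]]'; python3 -m creep '[[0,0,0,0,0,0],[0,0,0,0,0,0]]'; python3 - <<'E'
from h import *
snap('wrist','w1')
E
```

```text
time_s: 1.48
ee_pos: [551.6, 108.6, 376.9]
eef_rot: [-3.141, 0.0, 1.565]
wrist_force: [0.0, 0.7, -0.2]
gripper_width: 45.1
time_s: 1.65
ee_pos: [548.7, 111.9, 377.0]
eef_rot: [-3.14, -0.0, 1.571]
wrist_force: [-0.2, -0.3, -0.2]
gripper_width: 45.5
```

View pics/w1.png

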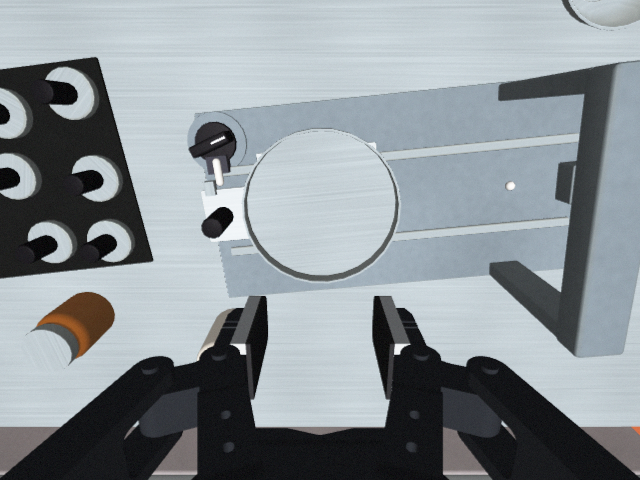

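```bash
python3 - <<'E'
from h import *
a=cv2.imread('pics/w1.png')
cv2.imwrite('pics/c3.png',cv2.resize(a[110:300,180:420],None,fx=3.3,fy=3.3,interpolation=cv2.INTER_CUBIC))
E
```

```text
(no output)
```

View pics/c3.png

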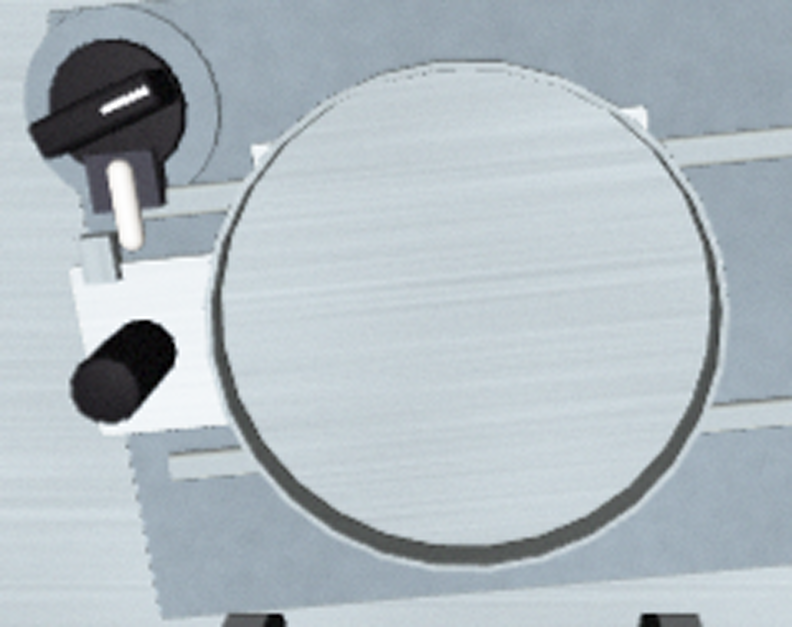

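```bash
python3 - <<'E'
from h import *
from scipy.optimize import least_squares
c,s=load('w1');f=3.3
C=lambda x,y:((x+.5)/f-.5+180,(y+.5)/f-.5+110)
def circ(x,y,z,r,n=360):
    t=np.linspace(0,2*np.pi,n);return np.array([proj(c,(x+r*np.cos(a),y+r*np.sin(a),z)) for a in t])
def ext(x,y,z,r):
    q=circ(x,y,z,r);return np.array([q[:,0].min(),q[:,0].max(),q[:,1].min(),q[:,1].max()])
obs=np.array([C(208,0)[0],C(727,0)[0],C(0,58)[1],C(0,570)[1]])
r=least_squares(lambda p:ext(p[0],p[1],p[2],99)-obs,[595,112,54]);print(r.x,r.fun)
r2=least_squares(lambda p:ext(p[0],p[1],54,99)-obs,[595,112]);print(r2.x,r2.fun)
x,y=r2.x
a=cv2.imread('pics/w1.png')[110:300,180:420];a=cv2.resize(a,None,fx=f,fy=f,interpolation=cv2.INTER_CUBIC)
for z,rr,col in [(54,99,(0,0,255)),(54,96,(0,255,0)),(34,96,(255,0,0))]:
    q=circ(x,y,z,rr); q=np.c_[(q[:,0]-180)*f,(q[:,1]-110)*f]
    cv2.polylines(a,[q.round().astype(int)],True,col,1)
cv2.imwrite('pics/c4.png',a)
H=ray(c,*C(105,390),90);print('handle',H)
for k,q,z in [('bar1',(45,135),54),('bar2',(165,90),54),('disc',(118,107),24)]: print(k,ray(c,*C(*q),z))
e1=ray(c,*C(160,617),10);e2=ray(c,*C(791,566),10);print(e1,e2,np.arctan2(-(e2-e1)[0],(e2-e1)[1]))
d=np.array([x,y])-H[:2];print('h-t',d,np.hypot(*d),np.arctan2(-d[0],d[1]))
E
```

```text
[580.96332596 113.83064627  50.29060831] [-0.4281477   0.42793643  0.411271   -0.47008305]
[580.31005343 113.80885996] [-1.06835763  1.06844576 -0.07634911  0.26931547]
handle [592.67817416 -14.08521748  90.        ]
bar1 [508.09361917 -37.89884402  54.        ]
bar2 [492.44011665   6.27457986  54.        ]
disc [500.30455204 -19.02448992  24.        ]
[722.71526367 -23.19872211  10.        ] [697.41577333 257.21739103  10.        ] 0.08997763537480914
h-t [-12.36812072 127.89407743] 128.4907212703418 0.0964061834818635
```

View pics/c4.png

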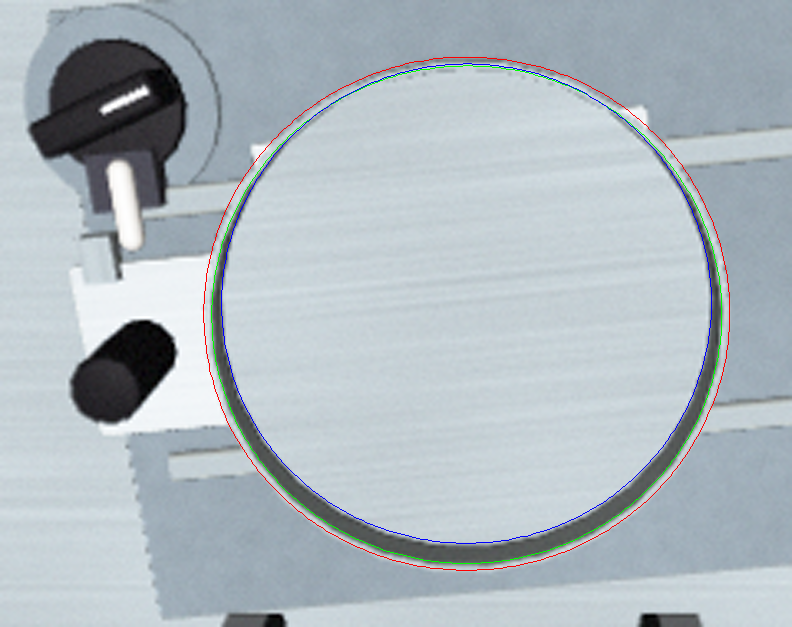

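```bash
python3 -m creep '[[-37,-3.5,0,0,0,0],[-37,-3.5,0,0,0,0],[-37,-3.5,0,0,0,0],[-37,-3.5,0,0,0,0],[-37,-3.5,0,0,0,0],[-37,-3.5,0,0,0,0],[-37,-3.5,0,0,0,0],[-37,-3.5,0,0,0,0]]'; python3 -m creep '[[-4,0,0,0,0,0],[-4,0,0,0,0,0],[-4,0,0,0,0,0],[-4,0,0,0,0,0]]'; python3 - <<'E'
from h import *
a,_,_=snap('wrist','w2')
cv2.imwrite('pics/c5.png',cv2.resize(a[40:300,120:460],None,fx=2.3,fy=2.3,interpolation=cv2.INTER_CUBIC))
E
```

```text
time_s: 2.37
ee_pos: [517.5, -220.7, 377.9]
eef_rot: [3.141, -0.0, 1.573]
wrist_force: [1.2, 0.6, 0.3]
gripper_width: 44.8
time_s: 2.7
ee_pos: [518.0, -259.3, 377.4]
eef_rot: [-3.141, -0.001, 1.571]
wrist_force: [-0.5, 0.5, -0.3]
gripper_width: 44.9
```

View pics/c5.png

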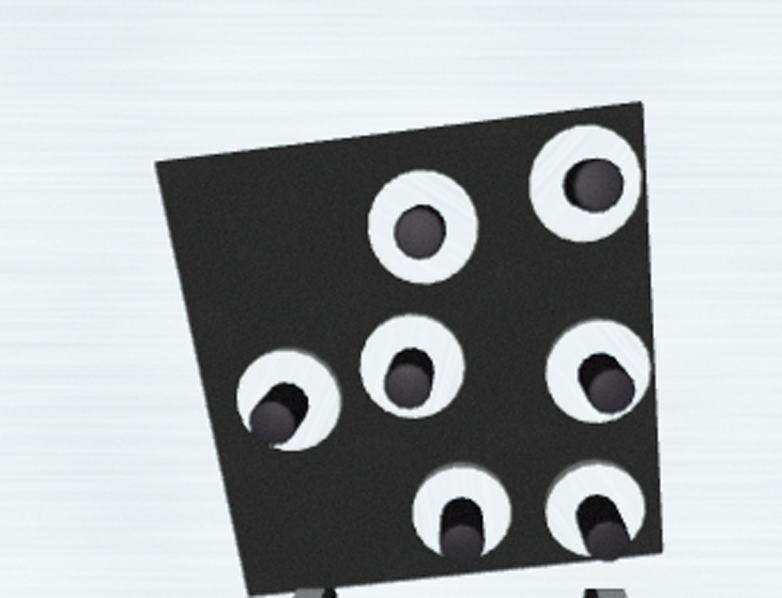

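```bash
python3 - <<'E'
from h import *
c,s=load('w2');f=2.3
K=dict(A=(600,184),B=(421,231),C=(270,423),D=(408,386),E=(612,390),F=(461,541),G=(607,541))
for k,(x,y) in K.items(): print(k,ray(c,(x+.5)/f-.5+120,(y+.5)/f-.5+40,68).round(1))
yr=.093;t=np.array([581.5,114])
for i in range(6):
    a=yr+i*np.pi/3; print(i,(t+63*np.array([np.cos(a),np.sin(a)])).round(1))
go(447,-192,110,np.pi/2)
E
```

```text
A [ 442.4 -191.3   68. ]
B [ 464.7 -278.7   68. ]
C [ 563.6 -360.1   68. ]
D [ 543.4 -286.5   68. ]
E [ 545.4 -179.5   68. ]
F [ 631.8 -258.6   68. ]
G [ 631.7 -177.3   68. ]
0 [644.2 119.9]
1 [607.8 171.2]
2 [545.1 165.4]
3 [518.8 108.1]
4 [555.2  56.8]
5 [617.9  62.6]
t 2.75 at [ 518.1 -258.9  377.6] yaw 1.572 w 44.6 F [-0.1 -1.   0.1]
ROW [ 6.68 -7.1  26.77] [-0.  -0.   0.1] rows>= 6.8
```

```bash
python3 -m creep '[[6.76,-7.57,26.8,0,0,0],[6.76,-7.57,26.8,0,0,0],[6.76,-7.57,26.8,0,0,0],[6.76,-7.57,26.8,0,0,0],[6.76,-7.57,26.8,0,0,0],[6.76,-7.57,26.8,0,0,0],[6.76,-7.57,26.8,0,0,0],[6.76,-7.57,26.8,0,0,0]]' 4.5; python3 -m creep '[[0,0,3,0,0,0],[0,0,6.2,0,0,0],[0,0,6.2,0,0,0],[0,0,6.2,0,0,0]]'; python3 - <<'E'
from h import *
go(442.4,-191.3,48,np.pi/2)
a,_,_=snap('wrist','w3')
E
```

```text
time_s: 3.42
ee_pos: [435.9, -186.5, 104.1]
eef_rot: [-3.13, -0.008, 1.574]
wrist_force: [-1.5, 0.6, -1.1]
gripper_width: 45.0
time_s: 3.75
ee_pos: [442.9, -192.4, 48.3]
eef_rot: [-3.141, -0.001, 1.572]
wrist_force: [0.3, -0.7, 0.3]
gripper_width: 45.3
t 3.75 at [ 442.9 -192.4   48.3] yaw 1.572 w 45.3 F [ 0.3 -0.7  0.3]
ROW [ 0.11 -0.05  0.03] [-0.1 -0.   0. ] rows>= 0.0
```

View pics/w3.png

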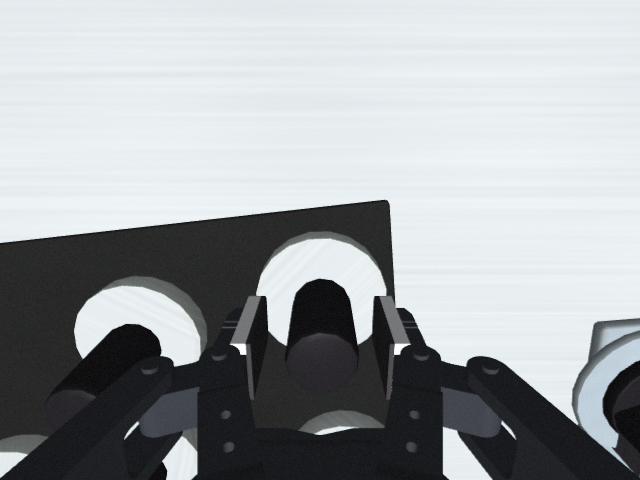

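```bash
python3 - <<'E'
from h import *
c,s=load('w3');print(ray(c,322,362,68))
E
python3 -m creep '[[0,0,0,0,0,0],[0,0,0,0,0,0],[0,0,0,0,0,0],[0,0,0,0,0,0],[0,0,0,0,0,0],[0,0,0,0,0,0]]' 0 70
python3 -m creep '[[0,0,-4,0,0,0],[0,0,-8,0,0,0],[0,0,-12,0,0,0],[0,0,-12,0,0,0],[0,0,-12,0,0,0]]'
```

```text
[ 442.5027688  -192.21051529   68.        ]
time_s: 4.3
ee_pos: [444.4, -193.8, 50.1]
eef_rot: [3.137, 0.002, 1.57]
wrist_force: [-0.5, 1.2, 6.3]
gripper_width: 24.5
time_s: 4.72
ee_pos: [444.6, -194.4, 171.2]
eef_rot: [3.135, 0.004, 1.57]
wrist_force: [-0.4, -0.2, -1.6]
gripper_width: 24.1
```

```bash
python3 - <<'E'
from h import *
a,_,_=snap('wrist','w4')
cv2.imwrite('pics/c6.png',cv2.resize(a[200:440,200:440],None,fx=2.5,fy=2.5,interpolation=cv2.INTER_CUBIC))
go(581.5,114,170,np.pi/2)
E
```

```text
t 4.77 at [ 443.1 -193.5  169.1] yaw 1.57 w 24.2 F [-0.8 -0.7 -1.5]
ROW [30.77 13.82 -0.11] [ 0.2  0.1 -0. ] rows>= 8.1
```

View pics/c6.png

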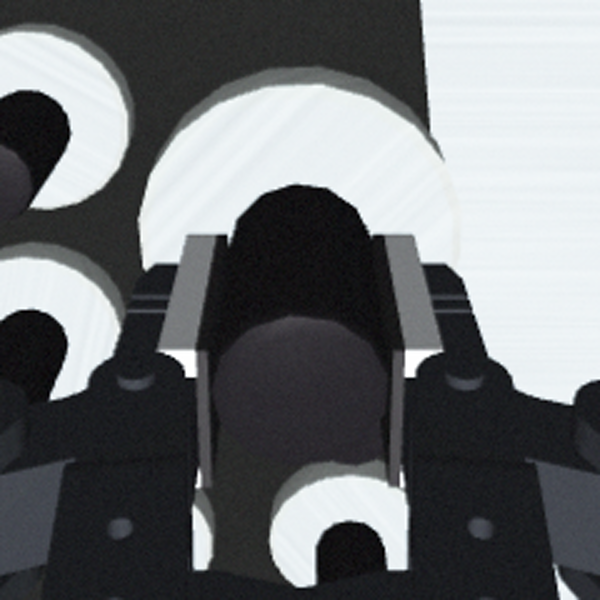

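```bash
python3 - <<'E'
from h import *
c,s=load('w4');print(ray(c,320.9,355,188.8),s['ee_pos'])
E
python3 -m creep '[[30.8,13.8,0,0,0,0],[30.8,13.8,0,0,0,0],[30.8,13.8,0,0,0,0],[30.8,13.8,0,0,0,0],[30.8,13.8,0,0,0,0],[30.8,13.8,0,0,0,0],[30.8,13.8,0,0,0,0],[30.8,13.8,0,0,0,0]]'; python3 -m creep '[[0,0,0,0,0,0],[0,0,0,0,0,0],[0,0,0,0,0,0],[0,0,0,0,0,0]]'; python3 - <<'E'
from h import *
a,_,_=snap('wrist','w5')
go(581.5,114,76,np.pi/2)
E
```

```text
[ 442.82930745 -194.58534016  188.8       ] [ 444.58624238 -194.4446721   171.20787802]
time_s: 5.43
ee_pos: [578.0, 113.0, 165.5]
eef_rot: [-3.138, 0.0, 1.57]
wrist_force: [1.2, -0.4, -2.6]
gripper_width: 24.5
time_s: 5.77
ee_pos: [577.6, 109.9, 166.3]
eef_rot: [-3.139, 0.001, 1.569]
wrist_force: [0.2, -0.1, -2.5]
gripper_width: 24.3
t 5.82 at [578.  109.6 166.8] yaw 1.568 w 24.7 F [ 0.2 -0.9 -2.4]
ROW [0.44 0.37 9.08] [-0.1  0.  -0.2] rows>= 2.2
```

View pics/w5.png

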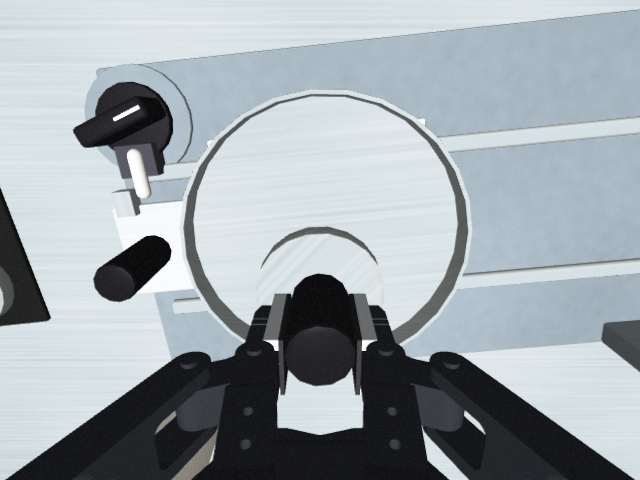

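```bash
cat >> h.py <<'E'
from scipy.optimize import least_squares
def circ(c,x,y,z,r,n=240):
    t=np.linspace(0,2*np.pi,n);return np.array([proj(c,(x+r*np.cos(a),y+r*np.sin(a),z)) for a in t])
def overlay(f,box,sc,circles,out):
    c,s=load(f);u0,v0,u1,v1=box
    a=cv2.imread('pics/%s.png'%f)[v0:v1,u0:u1];a=cv2.resize(a,None,fx=sc,fy=sc,interpolation=cv2.INTER_CUBIC)
    for x,y,z,r,col in circles:
        q=circ(c,x,y,z,r);q=np.c_[(q[:,0]-u0+.5)*sc-.5,(q[:,1]-v0+.5)*sc-.5]
        cv2.polylines(a,[(q*16).round().astype(int)],True,col,1,cv2.LINE_AA,4)
    cv2.imwrite('pics/%s.png'%out,a)
E
python3 - <<'E'
from h import *
overlay('w5',(170,80,480,300),2.5,[(581.5,114,54,99,(0,0,255)),(581.5,114,54,96,(0,255,0)),(581.5,114,34,96,(255,0,0))],'c7')
E
```

```text
(no output)
```

View pics/c7.png

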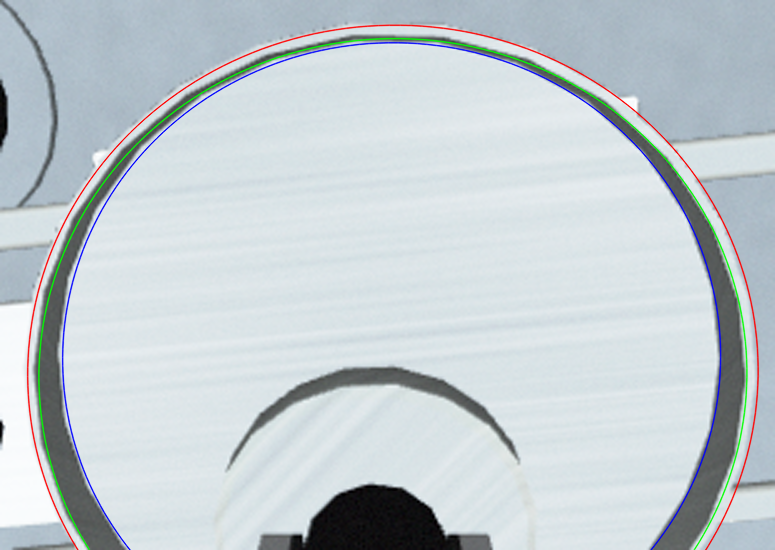

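```bash
python3 - <<'E'
from h import *
c,s=load('w5');p=s['ee_pos'];print(p,ray(c,320,356,p[2]+20))
x,y=ray(c,320,356,p[2]+20)[:2]
z=p[2]
overlay('w5',(220,200,420,400),4,[(x,y,z+20,13,(0,0,255)),(p[0],p[1],z-25,30,(255,0,0)),(x,y,z-25,30,(0,255,0))],'c8')
E
```

```text
[577.64450209 109.8758964  166.34725183] [574.69894713 109.37517631 186.34725183]
```

View pics/c8.png

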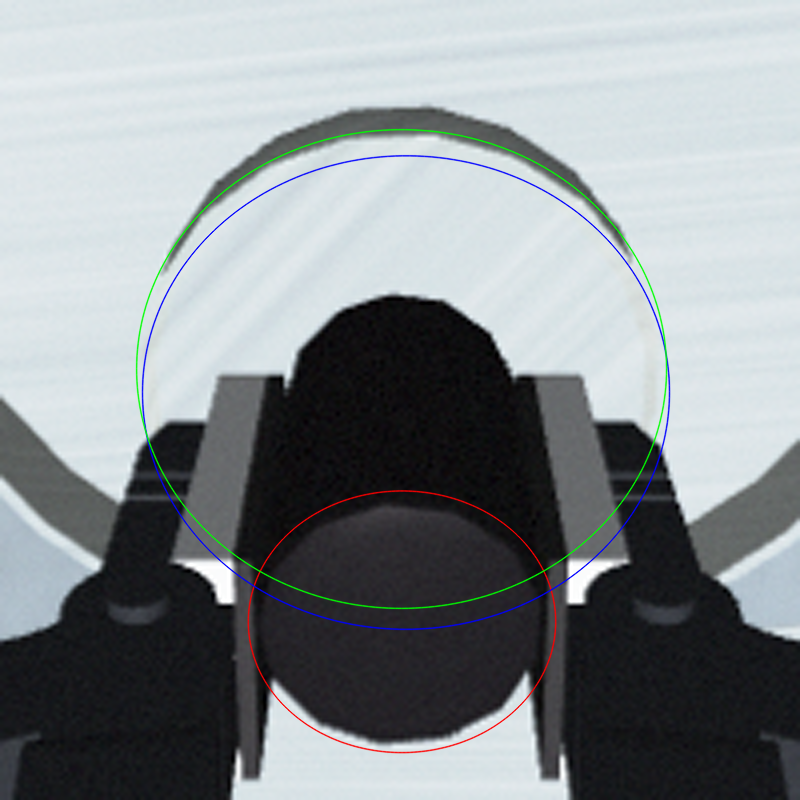

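```bash
cat >> h.py <<'E'
def fitc(f,l,r,t,b,rad,x0,box=(0,0),sc=1):
    c,s=load(f);obs=(np.array([l,r,t,b])+.5)/sc-.5+np.array([box[0]]*2+[box[1]]*2)
    def ext(p):
        q=circ(c,*p,rad);return np.array([q[:,0].min(),q[:,0].max(),q[:,1].min(),q[:,1].max()])
    m=~np.isnan(obs)
    s_=least_squares(lambda p:(ext(p)-obs)[m],x0);return s_.x.round(1),s_.fun.round(1)
E
python3 - <<'E'
from h import *
n=np.nan
c,s=load('w5');p=s['ee_pos']
print(p,fitc('w5',258,546,506,742,13,[575,109,186],(220,200),4))
print(fitc('w5',148,649,134,n,30,[575,109,140],(220,200),4))
E
```

```text
[577.64450209 109.8758964  166.34725183] (array([581.4, 109.4, 177.4]), array([ 0.6, -0.6, -0.6,  0.7]))
(array([578.1, 109.1, 132.3]), array([-0.,  0., -0.]))
```

```bash
python3 -m creep '[[0.4,0.3,0,0,0,0],[0.4,0.3,4,0,0,0],[0.4,0.3,7.5,0,0,0],[0.4,0.3,7.5,0,0,0],[0.4,0.3,7.5,0,0,0]]' 0 70; python3 -m creep '[[0,0,0.2,0,0,0],[0,0,0.4,0,0,0],[0,0,0.4,0,0,0]]';python3 - <<'E'
from h import *
go(581.3,113.7)
E
```

```text
time_s: 6.23
ee_pos: [580.0, 114.2, 91.2]
eef_rot: [-3.137, 0.0, 1.569]
wrist_force: [0.6, -0.0, -1.7]
gripper_width: 24.5
time_s: 6.48
ee_pos: [583.4, 115.0, 90.3]
eef_rot: [3.138, -0.0, 1.57]
wrist_force: [-0.2, -0.1, -2.0]
gripper_width: 24.4
t 6.48 at [583.4 115.   90.3] yaw 1.57 w 24.4 F [-0.2 -0.1 -2. ]
ROW [-0.13 -0.21 -0.  ] [ 0.2 -0.  -0. ] rows>= 0.1
```

```bash
python3 -m creep '[[0,0,0.2,0,0,0],[0,0,0.4,0,0,0],[0,0,0.5,0,0,0],[0,0,0.5,0,0,0],[0,0,0.5,0,0,0]]';python3 -m creep '[[0,0,0.2,0,0,0],[0,0,0.3,0,0,0],[0,0,0.3,0,0,0],[0,0,0.3,0,0,0]]';python3 -m creep '[[0,0,0.2,0,0,0],[0,0,0.3,0,0,0],[0,0,0.3,0,0,0],[0,0,0.3,0,0,0]]'
```

```text
time_s: 6.9
ee_pos: [581.9, 115.0, 83.5]
eef_rot: [-3.141, 0.0, 1.57]
wrist_force: [-0.4, 0.1, -2.9]
gripper_width: 24.8
time_s: 7.23
ee_pos: [581.8, 115.0, 80.3]
eef_rot: [-3.141, 0.0, 1.57]
wrist_force: [-0.3, 0.1, -1.3]
gripper_width: 24.3
time_s: 7.57
ee_pos: [582.1, 115.0, 78.1]
eef_rot: [3.141, -0.0, 1.57]
wrist_force: [-1.6, -0.3, 3.9]
gripper_width: 24.3
```

```bash
python3 -m creep '[[0,0,0,0,0,0],[0,0,0,0,0,0],[0,0,0,0,0,0],[0,0,-2,0,0,0],[0,0,-6,0,0,0],[0,0,-10,0,0,0],[0,0,-14,0,0,0],[0,0,-18,0,0,0]]' 4.2;python3 -m creep '[[0,-4,-4,0,0,0],[0,-6,-5,0,0,0],[0,-6,-5,0,0,0],[0,-6,-5,0,0,0],[0,-6,-5,0,0,0]]'; python3 - <<'E'
from h import *
a,_,_=snap('wrist','w6')
overlay('w6',(180,60,500,320),2.4,[(581.3,113.7,54,99,(0,0,255)),(581.3,113.7,54,96,(0,255,0)),(581.3,113.7,34,96,(255,0,0)),(581.3,113.7,51,30,(255,0,0)),(581.3,113.7,96,13,(0,0,255))],'c9')
go(464.7,-278.7,120)
E
```

```text
time_s: 8.23
ee_pos: [581.6, 115.0, 259.1]
eef_rot: [-3.141, -0.0, 1.57]
wrist_force: [2.2, -0.9, 0.2]
gripper_width: 42.0
time_s: 8.65
ee_pos: [522.3, 115.0, 307.1]
eef_rot: [3.141, 0.0, 1.57]
wrist_force: [-0.0, -0.1, 0.6]
gripper_width: 41.8
t 8.7 at [522.2 115.  306.4] yaw 1.57 w 41.6 F [-0.2  0.2  0. ]
ROW [-39.37  -5.7   18.65] [-0.1  0.  -0. ] rows>= 10.5
```

View pics/c9.png

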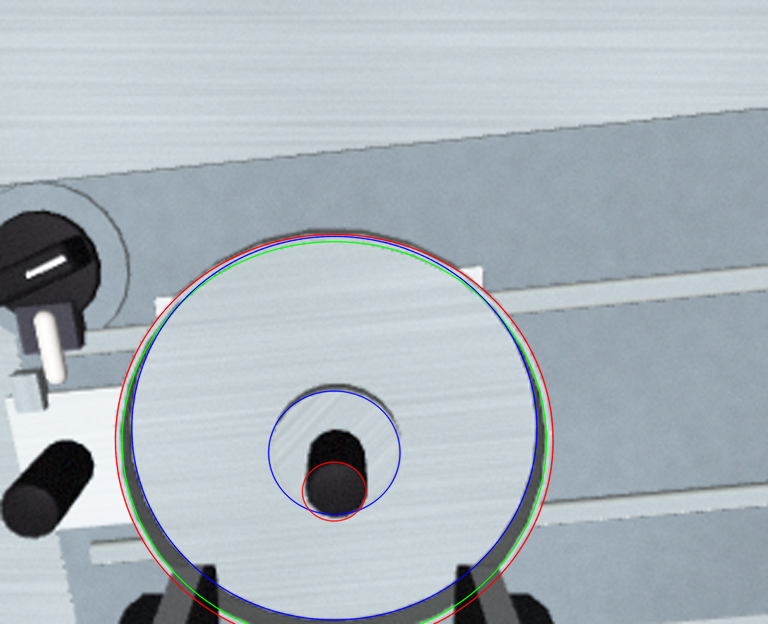

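```bash
python3 -m creep '[[-39.4,-5.7,18.6,0,0,0],[-39.4,-5.7,18.6,0,0,0],[-39.4,-5.7,18.6,0,0,0],[-39.4,-5.7,18.6,0,0,0],[-39.4,-5.7,18.6,0,0,0],[-39.4,-5.7,18.6,0,0,0],[-39.4,-5.7,18.6,0,0,0],[-39.4,-5.7,18.6,0,0,0]]' 4.5;python3 - <<'E'
from h import *
go(464.7,-278.7,120)
E
```

```text
time_s: 9.37
ee_pos: [477.7, -185.6, 163.8]
eef_rot: [-3.14, -0.001, 1.57]
wrist_force: [0.3, 0.5, 0.8]
gripper_width: 45.0
t 9.37 at [ 477.7 -185.6  163.8] yaw 1.57 w 45.0 F [0.3 0.5 0.8]
ROW [-9.31 -1.28  4.37] [-0.1 -0.1  0. ] rows>= 2.5
```

```bash
python3 -m creep '[[-9.4,-1.3,4.4,0,0,0],[-9.4,-1.3,4.4,0,0,0],[-9.4,-1.3,4.4,0,0,0],[-9.4,-1.3,4.4,0,0,0],[-9.4,-1.3,8,0,0,0],[-9.4,-1.3,11.5,0,0,0],[-9.4,-1.3,11.5,0,0,0],[-9.4,-1.3,11.5,0,0,0]]';python3 - <<'E'
from h import *
go(464.7,-278.7,48)
a,_,_=snap('wrist','w7')
E
```

```text
time_s: 10.03
ee_pos: [463.7, -275.8, 49.2]
eef_rot: [-3.137, -0.004, 1.57]
wrist_force: [0.7, 0.1, 0.3]
gripper_width: 44.8
t 10.03 at [ 463.7 -275.8   49.2] yaw 1.57 w 44.8 F [0.7 0.1 0.3]
ROW [-0.29  0.1   0.12] [-0.3 -0.2  0. ] rows>= 0.1
```

View pics/w7.png

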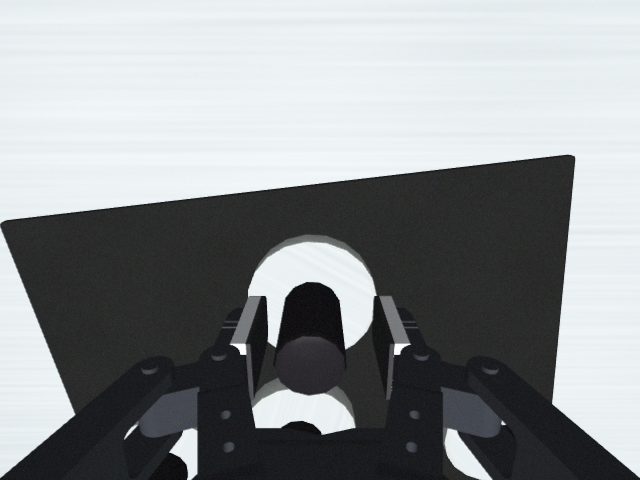

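```bash
python3 -m creep '[[-0.3,0,0.1,0,0,0],[-0.3,0,0.1,0,0,0]]' 4.5 90; python3 -m creep '[[0,0,0,0,0,0],[0,0,0,0,0,0],[0,0,0,0,0,0],[0,0,0,0,0,0],[0,0,-4,0,0,0],[0,0,-8,0,0,0],[0,0,-12,0,0,0],[0,0,-12,0,0,0]]' 0 90
python3 - <<'E'
from h import *
go(518.8,108.4,170,np.pi/2)
E
```

```text
time_s: 10.25
ee_pos: [467.0, -282.0, 52.3]
eef_rot: [3.139, 0.002, 1.57]
wrist_force: [0.7, -0.6, 0.2]
gripper_width: 44.5
time_s: 10.92
ee_pos: [469.2, -283.6, 178.7]
eef_rot: [3.131, 0.008, 1.57]
wrist_force: [1.6, -0.8, -2.7]
gripper_width: 23.9
t 10.92 at [ 469.2 -283.6  178.7] yaw 1.57 w 23.9 F [ 1.6 -0.8 -2.7]
ROW [39.21  4.93  0.6 ] [ 0.6  0.5 -0. ] rows>= 9.5
```

```bash
python3 -m creep '[[20,2.5,0,0,0,0],[39,5.2,0,0,0,0],[39,5.2,0,0,0,0],[39,5.2,0,0,0,0],[39,5.2,0,0,0,0],[39,5.2,0,0,0,0],[39,5.2,0,0,0,0],[39,5.2,0,0,0,0]]';python3 -m creep '[[5.5,0.7,0,0,0,0],[5.5,0.7,0,0,0,0],[5.5,0.7,0,0,0,0],[5.5,0.7,0,0,0,0],[5.5,0.7,0,0,0,0],[5.5,0.7,0,0,0,0]]'
python3 - <<'E'
from h import *
go(518.8,108.4,90,np.pi/2)
E
```

```text
time_s: 11.58
ee_pos: [509.5, 51.7, 170.9]
eef_rot: [3.141, 0.0, 1.57]
wrist_force: [0.7, 0.0, -1.9]
gripper_width: 24.0
time_s: 12.08
ee_pos: [516.6, 103.4, 170.4]
eef_rot: [-3.141, 0.0, 1.568]
wrist_force: [-0.7, -0.4, -1.1]
gripper_width: 23.9
t 12.08 at [516.6 103.4 170.4] yaw 1.568 w 23.9 F [-0.7 -0.4 -1.1]
ROW [0.51 0.22 8.04] [-0.   0.  -0.1] rows>= 1.9
```

```bash
python3 -m creep '[[0.5,0.2,2,0,0,0],[0.5,0.2,5,0,0,0],[0.5,0.2,6,0,0,0],[0.5,0.2,6,0,0,0],[0.5,0.2,6,0,0,0],[0.5,0.2,6,0,0,0],[0.5,0.2,6,0,0,0],[0.5,0.2,6,0,0,0]]'
python3 - <<'E'
from h import *
go(518.8,108.4,90,np.pi/2)
E
```

```text
time_s: 12.75
ee_pos: [519.6, 109.5, 111.6]
eef_rot: [3.139, -0.0, 1.57]
wrist_force: [-0.3, -0.3, -1.9]
gripper_width: 23.8
t 12.75 at [519.6 109.5 111.6] yaw 1.57 w 23.8 F [-0.3 -0.3 -1.9]
ROW [-0.11 -0.09  2.16] [ 0.1 -0.  -0.1] rows>= 0.5
```

Descend with feel.

```bash
python3 -m creep '[[-0.1,-0.1,1,0,0,0],[-0.1,-0.1,2,0,0,0],[-0.1,-0.1,2.6,0,0,0],[-0.1,-0.1,2.6,0,0,0],[-0.1,-0.1,2.6,0,0,0],[-0.1,-0.1,2.6,0,0,0]]';python3 -m creep '[[0,0,0.3,0,0,0],[0,0,0.5,0,0,0],[0,0,0.5,0,0,0],[0,0,0.5,0,0,0]]'
python3 - <<'E'
from h import *
go(518.8,108.4,80,np.pi/2)
E
```

```text
time_s: 13.25
ee_pos: [517.3, 108.6, 84.1]
eef_rot: [-3.14, 0.0, 1.57]
wrist_force: [0.3, 0.7, -2.1]
gripper_width: 24.2
time_s: 13.58
ee_pos: [517.8, 108.6, 80.2]
eef_rot: [3.141, 0.0, 1.57]
wrist_force: [-0.9, 0.2, 5.2]
gripper_width: 23.8
t 13.58 at [517.8 108.6  80.2] yaw 1.57 w 23.8 F [-0.9  0.2  5.2]
ROW [-0.02  0.1   0.02] [ 0.  0. -0.] rows>= 0.0
```

```bash
python3 -m creep '[[0,0,0,0,0,0],[0,0,0,0,0,0],[0,0,0,0,0,0],[0,0,-3,0,0,0],[0,0,-7,0,0,0],[0,0,-11,0,0,0],[-3,0,-15,0,0,0],[-6,0,-19,0,0,0]]' 4.2;python3 -m creep '[[-4,0,-3,0,0,0],[-4,0,-3,0,0,0],[-4,0,-3,0,0,0],[-4,0,-3,0,0,0]]'; python3 - <<'E'
from h import *
a,_,_=snap('wrist','w8')
go(543.4,-286.5,120)
E
```

```text
time_s: 14.25
ee_pos: [517.6, 58.9, 258.1]
eef_rot: [3.141, 0.0, 1.573]
wrist_force: [1.4, -0.4, -1.3]
gripper_width: 41.7
time_s: 14.58
ee_pos: [517.5, 18.6, 285.5]
eef_rot: [-3.141, -0.001, 1.569]
wrist_force: [0.2, -0.5, -0.0]
gripper_width: 42.3
t 14.63 at [516.9  19.2 284.7] yaw 1.57 w 42.3 F [0.4 0.  0.3]
ROW [-30.58   2.7   16.44] [-0.1 -0.   0. ] rows>= 8.4
```

View pics/w8.png

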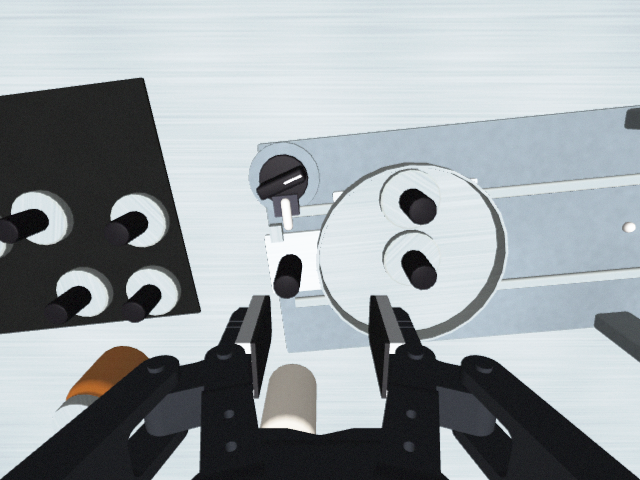

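```bash
python3 - <<'E'
from h import *
c,s=load('w8')
for k,q,z in [('E',(118,233),68),('G',(136,306),68),('F',(63,312),68),('D',(7,230),68),('cen',(423,277),96),('s3',(421,207),96)]: print(k,ray(c,*q,z).round(1))
E
python3 -m creep '[[-29.5,2.6,16,0,0,0],[-29.5,2.6,16,0,0,0],[-29.5,2.6,16,0,0,0],[-29.5,2.6,16,0,0,0],[-29.5,2.6,16,0,0,0],[-29.5,2.6,16,0,0,0],[-29.5,2.6,16,0,0,0],[-29.5,2.6,16,0,0,0]]' 4.5
python3 -m creep '[[-1.2,0,0,0,0,0],[-1.2,0,0,0,0,0],[-1.2,0,0,0,0,0],[-1.2,0,0,0,0,0]]';python3 - <<'E'
from h import *
a,_,_=snap('wrist','w9')
go(543.4,-286.5,48)
E
```

```text
E [ 545.7 -177.7   68. ]
G [ 625.3 -172.6   68. ]
F [ 632.2 -249.9   68. ]
D [ 542.6 -284.6   68. ]
cen [580.1 114.3  96. ]
s3 [513.3 106.7  96. ]
time_s: 15.3
ee_pos: [542.5, -273.0, 124.4]
eef_rot: [-3.139, -0.002, 1.572]
wrist_force: [1.1, 0.5, 0.9]
gripper_width: 44.7
time_s: 15.63
ee_pos: [543.1, -283.4, 127.4]
eef_rot: [-3.141, -0.001, 1.572]
wrist_force: [-0.2, 0.5, 0.3]
gripper_width: 45.0
t 15.68 at [ 543.4 -283.5  127.8] yaw 1.572 w 44.9 F [-0.2 -0.5  0.1]
ROW [-0.31  0.    7.98] [-0. -0.  0.] rows>= 1.9
```

View pics/w9.png

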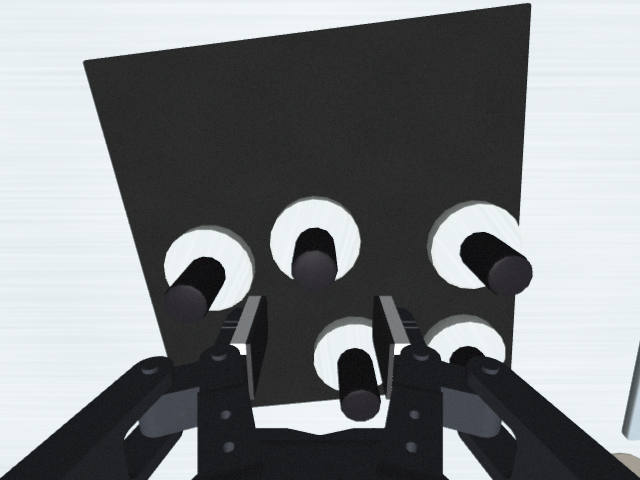

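```bash
python3 - <<'E'
from h import *
c,s=load('w9')
for k,q,z in [('D',(315,270),68),('C',(187,304),68),('E',(511,275),68),('F',(360,406),68)]: print(k,ray(c,*q,z).round(1))
E
python3 -m creep '[[-0.2,0,2,0,0,0],[-0.2,0,5,0,0,0],[-0.2,0,8,0,0,0],[-0.2,0,8,0,0,0],[-0.2,0,8,0,0,0],[-0.2,0,8,0,0,0]]' 4.5 90;python3 - <<'E'
from h import *
go(543.4,-286.5,48)
E
```

```text
D [ 542.7 -286.5   68. ]
C [ 563.4 -358.2   68. ]
E [ 545.4 -179.3   68. ]
F [ 634.2 -258.6   68. ]
time_s: 16.18
ee_pos: [544.2, -287.1, 49.4]
eef_rot: [3.14, 0.001, 1.571]
wrist_force: [0.2, -0.3, 1.3]
gripper_width: 45.1
t 16.18 at [ 544.2 -287.1   49.4] yaw 1.571 w 45.1 F [ 0.2 -0.3  1.3]
ROW [ 0.06 -0.08  0.14] [0.1 0.1 0. ] rows>= 0.0
```

```bash
python3 -m creep '[[0,0,0,0,0,0],[0,0,0,0,0,0],[0,0,0,0,0,0],[0,0,0,0,0,0],[0,0,-4,0,0,0],[0,0,-8,0,0,0],[0,0,-12,0,0,0],[0,0,-12,0,0,0]]' 0 90; python3 -m creep '[[20,0,0,0,0,0],[42,0,0,0,0,0],[42,0,0,0,0,0],[42,0,0,0,0,0],[42,0,0,0,0,0],[42,0,0,0,0,0],[42,0,0,0,0,0],[42,0,0,0,0,0]]'
python3 - <<'E'
from h import *
go(545.1,165.7,110,np.pi/2)
E
```

```text
time_s: 16.85
ee_pos: [547.5, -290.5, 177.5]
eef_rot: [3.129, 0.009, 1.57]
wrist_force: [1.4, -0.7, -0.4]
gripper_width: 23.7
time_s: 17.52
ee_pos: [543.4, 47.7, 168.7]
eef_rot: [3.14, 0.0, 1.57]
wrist_force: [0.7, -1.2, -2.1]
gripper_width: 24.4
t 17.52 at [543.4  47.7 168.7] yaw 1.57 w 24.4 F [ 0.7 -1.2 -2.1]
ROW [11.8   0.15  5.87] [ 0.1  0.  -0.1] rows>= 3.2
```

```bash
python3 -m creep '[[11.6,0.1,0,0,0,0],[11.6,0.1,0,0,0,0],[11.6,0.1,0,0,0,0],[11.6,0.1,2,0,0,0],[11.6,0.1,5.8,0,0,0],[11.6,0.1,5.8,0,0,0],[11.6,0.1,5.8,0,0,0],[11.6,0.1,5.8,0,0,0]]'; python3 -m creep '[[0,0,0,0,0,0],[0,0,0,0,0,0]]'
python3 - <<'E'
from h import *
go(545.1,165.7,90,np.pi/2)
E
```

```text
time_s: 18.18
ee_pos: [545.1, 161.6, 111.0]
eef_rot: [3.141, -0.0, 1.569]
wrist_force: [0.7, -0.7, -1.0]
gripper_width: 23.5
time_s: 18.35
ee_pos: [546.0, 161.5, 111.6]
eef_rot: [3.138, -0.001, 1.569]
wrist_force: [-0.3, 0.4, -1.3]
gripper_width: 24.0
t 18.35 at [546.  161.5 111.6] yaw 1.569 w 24.0 F [-0.3  0.4 -1.3]
ROW [ 0.42 -0.1   2.16] [ 0.2 -0.  -0.1] rows>= 0.5
```

```bash
python3 -m creep '[[0.4,-0.1,0,0,0,0],[0.4,-0.1,1,0,0,0],[0.4,-0.1,2,0,0,0],[0.4,-0.1,2.6,0,0,0],[0.4,-0.1,2.6,0,0,0],[0.4,-0.1,2.6,0,0,0],[0.4,-0.1,2.6,0,0,0]]';python3 -m creep '[[0,0,0.3,0,0,0],[0,0,0.5,0,0,0],[0,0,0.5,0,0,0],[0,0,0.5,0,0,0]]'
python3 - <<'E'
from h import *
go(545.1,165.7,80,np.pi/2)
E
```

```text
time_s: 18.93
ee_pos: [543.2, 165.4, 83.2]
eef_rot: [-3.14, 0.001, 1.57]
wrist_force: [0.5, -1.6, -2.4]
gripper_width: 24.0
time_s: 19.27
ee_pos: [543.7, 165.8, 78.6]
eef_rot: [3.141, 0.0, 1.57]
wrist_force: [1.1, -2.1, -2.5]
gripper_width: 24.3
t 19.27 at [543.7 165.8  78.6] yaw 1.57 w 24.3 F [ 1.1 -2.1 -2.5]
ROW [-0.01  0.14 -0.14] [ 0.  0. -0.] rows>= 0.0
```

```bash
python3 -m creep '[[0,0.05,0.2,0,0,0],[0,0.05,0.3,0,0,0],[0,0.05,0.3,0,0,0],[0,0.05,0.3,0,0,0]]'
python3 - <<'E'
from h import *
go(545.1,165.7,80,np.pi/2)
E
```

```text
time_s: 19.6
ee_pos: [543.9, 165.9, 78.2]
eef_rot: [3.141, -0.0, 1.57]
wrist_force: [-6.3, -1.7, 18.1]
gripper_width: 23.9
t 19.6 at [543.9 165.9  78.2] yaw 1.57 w 23.9 F [-6.3 -1.7 18.1]
ROW [-0.02  0.12 -0.18] [ 0.1 -0.  -0. ] rows>= 0.1
```

```bash
python3 -m creep '[[0,0,-0.2,0,0,0],[0,0,-0.2,0,0,0],[0,0,-0.2,0,0,0],[0,0,-3,0,0,0],[0,0,-7,0,0,0],[0,0,-11,0,0,0],[-3,0,-15,0,0,0],[-7,0,-19,0,0,0]]' 4.2;python3 -m creep '[[-4,0,-4,0,0,0],[-8,0,-4,0,0,0],[-8,0,-4,0,0,0],[-8,0,-4,0,0,0],[-8,0,-4,0,0,0]]'; python3 - <<'E'
from h import *
a,_,_=snap('wrist','w10')
go(545.4,-179.4,128)
E
```

```text
time_s: 20.27
ee_pos: [544.1, 112.9, 251.1]
eef_rot: [3.14, -0.001, 1.574]
wrist_force: [1.5, -0.8, 0.5]
gripper_width: 42.2
time_s: 20.68
ee_pos: [543.6, 31.7, 288.3]
eef_rot: [-3.141, -0.001, 1.569]
wrist_force: [0.2, -0.2, 0.0]
gripper_width: 41.6
t 20.73 at [543.4  32.5 287.9] yaw 1.57 w 42.2 F [-0.   0.9 -0. ]
ROW [-21.2    0.25  15.97] [-0.1 -0.1  0. ] rows>= 6.4
```

View pics/w10.png

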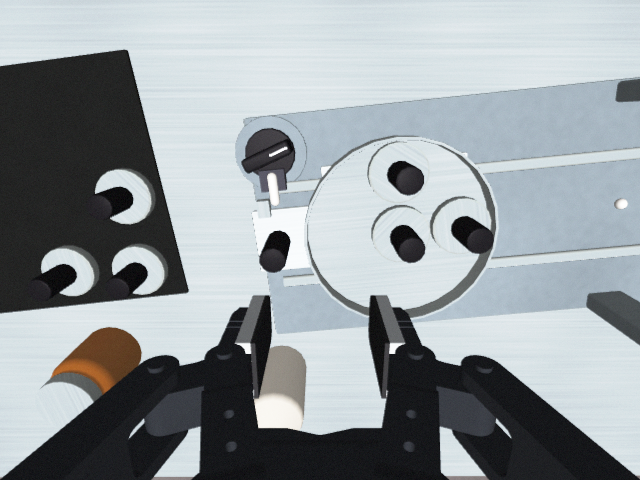

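```bash
python3 - <<'E'
from h import *
a=cv2.imread('pics/w10.png')
cv2.imwrite('pics/c10.png',cv2.resize(a[125:325,300:510],None,fx=3.5,fy=3.5,interpolation=cv2.INTER_CUBIC))
E
python3 -m creep '[[-21.2,0.2,16,0,0,0],[-21.2,0.2,16,0,0,0],[-21.2,0.2,16,0,0,0],[-21.2,0.2,16,0,0,0],[-21.2,0.2,16,0,0,0],[-21.2,0.2,16,0,0,0],[-21.2,0.2,16,0,0,0],[-21.2,0.2,16,0,0,0]]' 4.5; python3 - <<'E'
from h import *
go(545.4,-179.4,48)
E
```

```text
time_s: 21.4
ee_pos: [543.8, -180.5, 125.1]
eef_rot: [-3.136, -0.003, 1.568]
wrist_force: [-0.0, -0.4, -0.7]
gripper_width: 45.1
t 21.4 at [ 543.8 -180.5  125.1] yaw 1.568 w 45.1 F [-0.  -0.4 -0.7]
ROW [0.09 0.2  7.71] [-0.3 -0.2  0. ] rows>= 1.8
```

View pics/c10.png

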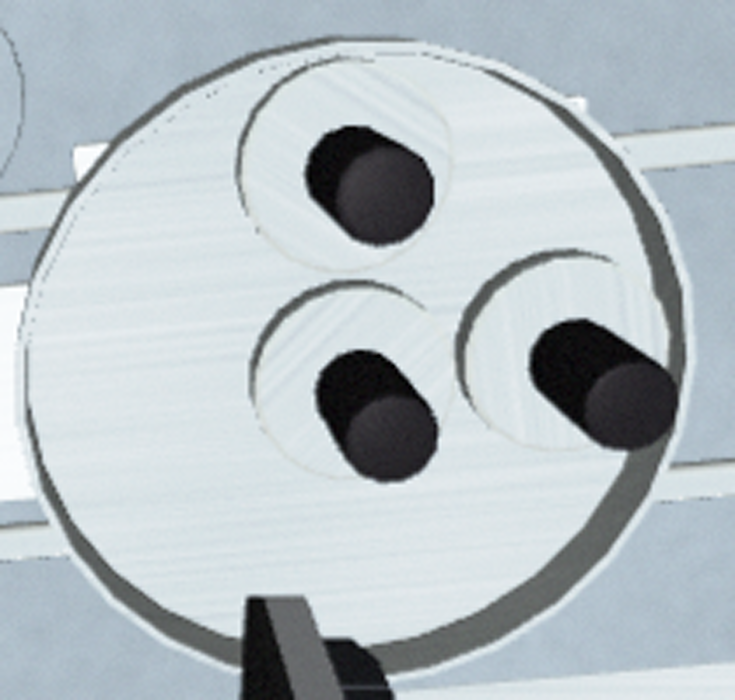

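```bash
python3 - <<'E'
from h import *
c,s=load('w10');f=3.5
T={}
for k,q in [('cen',(390,438)),('s3',(386,195)),('s2',(630,402))]:
    T[k]=ray(c,(q[0]+.5)/f-.5+300,(q[1]+.5)/f-.5+125,96);print(k,T[k].round(1))
D=lambda a,b:print(a,b,np.hypot(*(T[a]-T[b])[:2]))
D('cen','s3');D('cen','s2');D('s2','s3')
overlay('w10',(300,125,510,325),3.5,[(581.3,113.7,54,99,(0,0,255)),(581.3,113.7,54,96,(0,255,0)),(581.3,113.7,34,96,(255,0,0))]+[(*v[:2],51,30,(255,0,0)) for v in T.values()]+[(*v[:2],96,13,(255,0,0)) for v in T.values()],'c11')
E
```

```text
cen [580.2 115.1  96. ]
s3 [516.5 109.2  96. ]
s2 [570.4 176.5  96. ]
cen s3 63.91085194323549
cen s2 62.24174312611008
s2 s3 86.17990153516864
```

View pics/c11.png

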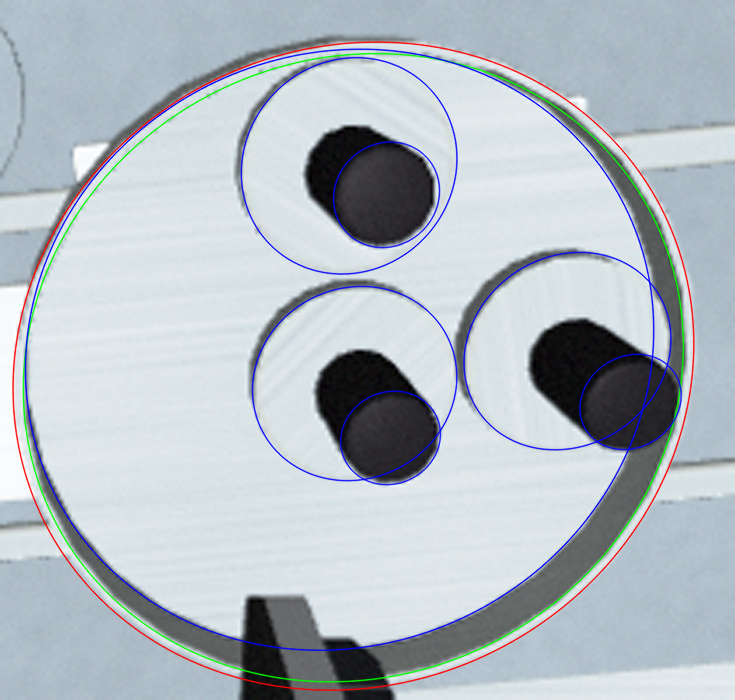

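```bash
python3 -m creep '[[0,0.1,2,0,0,0],[0,0.1,5,0,0,0],[0,0.1,7.8,0,0,0],[0,0.1,7.8,0,0,0],[0,0.1,7.8,0,0,0],[0,0.1,7.8,0,0,0]]' 4.5 90;python3 - <<'E'
from h import *
go(545.4,-179.4,48)
E
```

```text
time_s: 21.9
ee_pos: [547.9, -179.1, 52.5]
eef_rot: [3.14, 0.0, 1.572]
wrist_force: [0.5, -0.5, -0.3]
gripper_width: 44.7
t 21.9 at [ 547.9 -179.1   52.5] yaw 1.572 w 44.7 F [ 0.5 -0.5 -0.3]
ROW [-0.03 -0.25  0.44] [0.1 0.  0. ] rows>= 0.1
```

```bash
python3 -m creep '[[0,-0.2,0.3,0,0,0],[0,-0.2,0.3,0,0,0],[0,-0.2,0.3,0,0,0]]' 4.5 90; python3 -m creep '[[0,0,0,0,0,0],[0,0,0,0,0,0],[0,0,0,0,0,0],[0,0,0,0,0,0],[0,0,-4,0,0,0],[0,0,-8,0,0,0],[0,0,-12,0,0,0],[0,0,-12,0,0,0]]' 0 90; python3 -m creep '[[10,0,0,0,0,0],[23.5,1,0,0,0,0],[23.5,1,0,0,0,0],[23.5,1,0,0,0,0],[23.5,1,0,0,0,0],[23.5,1,0,0,0,0],[23.5,1,0,0,0,0],[23.5,1,0,0,0,0]]'
python3 - <<'E'
from h import *
go(555.2,57.1,110,np.pi/2)
E
```

```text
time_s: 22.15
ee_pos: [545.3, -180.3, 49.2]
eef_rot: [3.14, 0.001, 1.57]
wrist_force: [0.5, -0.1, -0.1]
gripper_width: 45.1
time_s: 22.82
ee_pos: [548.9, -182.2, 175.8]
eef_rot: [3.131, 0.005, 1.57]
wrist_force: [1.8, -1.1, -0.4]
gripper_width: 24.1
time_s: 23.48
ee_pos: [554.5, 56.2, 167.5]
eef_rot: [-3.141, 0.0, 1.573]
wrist_force: [-0.1, -0.3, -1.2]
gripper_width: 24.3
t 23.48 at [554.5  56.2 167.5] yaw 1.573 w 24.3 F [-0.1 -0.3 -1.2]
ROW [0.09 0.07 5.75] [-0.   0.   0.1] rows>= 1.4
```

```bash
python3 -m creep '[[0.1,0,0,0,0,0],[0.1,0,3,0,0,0],[0.1,0,5.7,0,0,0],[0.1,0,5.7,0,0,0],[0.1,0,5.7,0,0,0],[0.1,0,5.7,0,0,0],[0.1,0,5.7,0,0,0],[0.1,0,5.7,0,0,0]]'
python3 - <<'E'
from h import *
go(555.2,57.1,85,np.pi/2)
E
```

```text
time_s: 24.15
ee_pos: [556.2, 55.4, 112.6]
eef_rot: [3.139, 0.0, 1.569]
wrist_force: [-0.5, -0.0, -1.2]
gripper_width: 24.0
t 24.15 at [556.2  55.4 112.6] yaw 1.569 w 24.0 F [-0.5 -0.  -1.2]
ROW [ 0.17 -0.11  2.76] [ 0.2  0.  -0.1] rows>= 0.7
```

```bash
python3 -m creep '[[0.2,-0.1,0,0,0,0],[0.2,-0.1,1,0,0,0],[0.2,-0.1,2,0,0,0],[0.2,-0.1,2.8,0,0,0],[0.2,-0.1,2.8,0,0,0],[0.2,-0.1,2.8,0,0,0],[0.2,-0.1,2.8,0,0,0]]';python3 -m creep '[[0,0,0.3,0,0,0],[0,0,0.5,0,0,0],[0,0,0.5,0,0,0],[0,0,0.5,0,0,0]]'
python3 - <<'E'
from h import *
go(555.2,57.1,80,np.pi/2)
E
```

```text
time_s: 24.73
ee_pos: [553.8, 57.8, 82.6]
eef_rot: [-3.141, 0.0, 1.57]
wrist_force: [-0.0, 0.4, -1.4]
gripper_width: 24.3
time_s: 25.07
ee_pos: [553.9, 57.8, 77.9]
eef_rot: [-3.141, -0.0, 1.57]
wrist_force: [-0.2, -1.0, -1.5]
gripper_width: 23.6
t 25.07 at [553.9  57.8  77.9] yaw 1.57 w 23.6 F [-0.2 -1.  -1.5]
ROW [-0.07  0.13 -0.21] [-0. -0. -0.] rows>= 0.1
```

```bash
python3 -m creep '[[0,0.1,0.1,0,0,0],[0,0.1,0.2,0,0,0],[0,0.1,0.2,0,0,0],[0,0.1,0.2,0,0,0]]'
```

```text
time_s: 25.4
ee_pos: [555.2, 57.8, 76.9]
eef_rot: [3.141, 0.0, 1.57]
wrist_force: [-2.4, 0.5, 5.3]
gripper_width: 24.0
```

```bash
python3 -m creep '[[0,0,-0.1,0,0,0],[0,0,-0.1,0,0,0],[0,0,-0.1,0,0,0],[0,0,-3,0,0,0],[0,0,-7,0,0,0],[0,0,-11,0,0,0],[3,0,-15,0,0,0],[5.7,-3,-18,0,0,0]]' 4.2;python3 -m creep '[[0,-2,0,0,0,0],[0,-2,0,0,0,0],[0,-2,0,0,0,0],[0,-2,0,0,0,0],[0,-2,0,0,0,0]]'; python3 - <<'E'
from h import *
a,_,_=snap('wrist','w11')
cv2.imwrite('pics/c12.png',cv2.resize(a[80:320,180:460],None,fx=2.8,fy=2.8,interpolation=cv2.INTER_CUBIC))
go(570.4,176.5,170)
E
```

```text
time_s: 26.07
ee_pos: [537.0, 106.0, 249.3]
eef_rot: [3.135, -0.001, 1.567]
wrist_force: [1.4, 0.3, 0.7]
gripper_width: 42.2
time_s: 26.48
ee_pos: [513.5, 105.7, 245.2]
eef_rot: [-3.141, 0.0, 1.569]
wrist_force: [-1.1, -0.9, -0.0]
gripper_width: 42.1
t 26.53 at [513.5 105.7 245.1] yaw 1.569 w 42.2 F [-0.   0.5  0.4]
ROW [7.09 5.69 7.51] [-0.1  0.  -0. ] rows>= 2.8
```

View pics/c12.png

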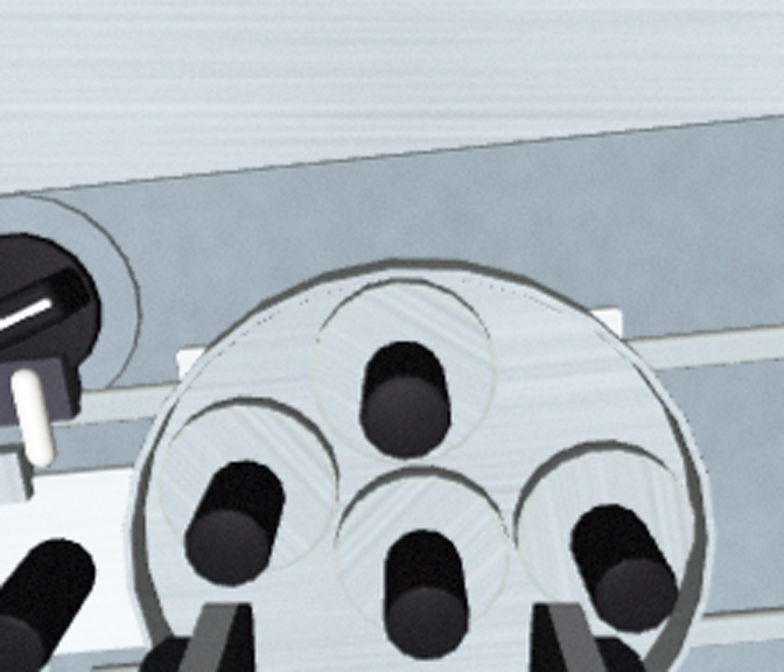

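```bash
python3 - <<'E'
from h import *
c,s=load('w11');f=2.8
T={}
for k,q in [('cen',(427,619)),('s3',(405,416)),('s2',(636,594)),('s4',(228,546))]:
    T[k]=ray(c,(q[0]+.5)/f-.5+180,(q[1]+.5)/f-.5+80,96);print(k,T[k].round(1))
D=lambda a,b:print(a,b,np.hypot(*(T[a]-T[b])[:2]))
D('cen','s3');D('cen','s2');D('s2','s3');D('cen','s4');D('s4','s3')
go(570.4,176.5,160)
E
python3 -m creep '[[7.1,5.7,8,0,0,0],[7.1,5.7,8,0,0,0],[7.1,5.7,8,0,0,0],[7.1,5.7,8,0,0,0],[7.1,5.7,8,0,0,0],[7.1,5.7,8,0,0,0]]' 4.2; python3 - <<'E'
from h import *
go(570.4,176.5,79)
E
```

```text
cen [579.2 115.6  96. ]
s3 [516.4 108.8  96. ]
s2 [571.  176.9  96. ]
s4 [555.6  57.8  96. ]
cen s3 63.14037632948324
cen s2 61.845717788583116
s2 s3 87.26181141783321
cen s4 62.381275232941285
s4 s3 64.33564696028407
t 26.53 at [513.5 105.7 245.1] yaw 1.569 w 42.2 F [-0.   0.5  0.4]
ROW [7.09 5.69 8.51] [-0.1  0.  -0. ] rows>= 3.0
time_s: 27.03
ee_pos: [570.0, 176.6, 165.2]
eef_rot: [-3.14, 0.001, 1.57]
wrist_force: [-0.3, 0.4, 1.0]
gripper_width: 41.7
t 27.03 at [570.  176.6 165.2] yaw 1.57 w 41.7 F [-0.3  0.4  1. ]
ROW [-0.01  0.05  8.62] [-0.1  0.  -0. ] rows>= 2.1
```

```bash
python3 -m creep '[[0,0.1,3,0,0,0],[0,0.1,6,0,0,0],[0,0.1,8.5,0,0,0],[0,0.1,8.5,0,0,0],[0,0.1,8.5,0,0,0],[0,0.1,8.5,0,0,0]]' 4.2 90; python3 -m creep '[[0,0,0,0,0,0],[0,0,0,0,0,0],[0,0,0,0,0,0],[0,0,0,0,0,0],[0,0,-0.8,0,0,0],[0,0,-1,0,0,0],[0,0,-1,0,0,0]]' 0 90;python3 - <<'E'
from h import *
go(544.6,165.7)
E
```

```text
time_s: 27.53
ee_pos: [572.5, 176.8, 83.3]
eef_rot: [3.139, -0.0, 1.569]
wrist_force: [0.5, -0.2, 0.5]
gripper_width: 41.8
time_s: 28.12
ee_pos: [572.1, 177.3, 92.5]
eef_rot: [3.139, -0.0, 1.57]
wrist_force: [-0.4, -0.4, -1.9]
gripper_width: 23.4
t 28.12 at [572.1 177.3  92.5] yaw 1.57 w 23.4 F [-0.4 -0.4 -1.9]
ROW [-1.17 -2.75 -0.01] [ 0.1 -0.  -0. ] rows>= 0.7
```

```bash
python3 -m creep '[[-0.6,-1.4,0,0,0,0],[-1.1,-2.7,0,0,0,0],[-1.1,-2.7,0,0,0,0],[-1.1,-2.7,0,0,0,0],[-1.1,-2.7,0,0,0,0],[-1.1,-2.7,0,0,0,0]]';python3 - <<'E'
from h import *
go(544.6,165.7,82)
E
```

```text
time_s: 28.62
ee_pos: [545.0, 166.5, 91.1]
eef_rot: [3.141, -0.0, 1.57]
wrist_force: [0.0, 0.2, -1.2]
gripper_width: 23.8
t 28.62 at [545.  166.5  91.1] yaw 1.57 w 23.8 F [ 0.   0.2 -1.2]
ROW [-0.08 -0.04  0.91] [ 0.1 -0.  -0. ] rows>= 0.2
```

```bash
python3 -m creep '[[0,0,0.3,0,0,0],[0,0,0.6,0,0,0],[0,0,0.9,0,0,0],[0,0,0.9,0,0,0],[0,0,0.9,0,0,0]]';python3 - <<'E'
from h import *
go(544.6,165.7,79)
E
```

```text
time_s: 29.03
ee_pos: [544.5, 166.4, 83.8]
eef_rot: [3.14, -0.0, 1.57]
wrist_force: [-5.3, -0.5, 14.9]
gripper_width: 23.5
t 29.03 at [544.5 166.4  83.8] yaw 1.57 w 23.5 F [-5.3 -0.5 14.9]
ROW [-0.07  0.01  0.48] [ 0.1 -0.  -0. ] rows>= 0.1
```

```bash
python3 -m creep '[[0,0,-0.1,0,0,0],[0,0,-0.1,0,0,0]]'; python3 -m creep '[[0,0,0,0,0,0],[0,0,0,0,0,0],[0,0,0,0,0,0],[0,0,-3,0,0,0],[0,0,-7,0,0,0],[0,0,-11,0,0,0],[-3,0,-15,0,0,0],[-7,0,-19,0,0,0]]' 4.2;python3 -m creep '[[-4,0,0,0,0,0],[-5,-2,0,0,0,0],[-5,-2,0,0,0,0],[-5,-2,0,0,0,0],[-5,-2,0,0,0,0]]'; python3 - <<'E'
from h import *
a,_,_=snap('wrist','w12')
go(631.9,-177.3,128)
E
```

```text
time_s: 29.2
ee_pos: [544.5, 166.4, 83.9]
eef_rot: [3.141, -0.0, 1.57]
wrist_force: [-4.1, -0.3, 8.2]
gripper_width: 23.5
time_s: 29.87
ee_pos: [544.5, 113.0, 258.6]
eef_rot: [3.14, -0.0, 1.573]
wrist_force: [0.6, 0.1, -1.0]
gripper_width: 41.8
time_s: 30.28
ee_pos: [524.3, 62.5, 256.1]
eef_rot: [3.141, -0.0, 1.57]
wrist_force: [-0.1, -0.4, -0.3]
gripper_width: 41.8
t 30.33 at [524.4  62.8 256. ] yaw 1.571 w 42.3 F [-0.9  0.9  0.2]
ROW [-24.01  10.75  12.8 ] [ 0. -0. -0.] rows>= 7.0
```

View pics/w12.png

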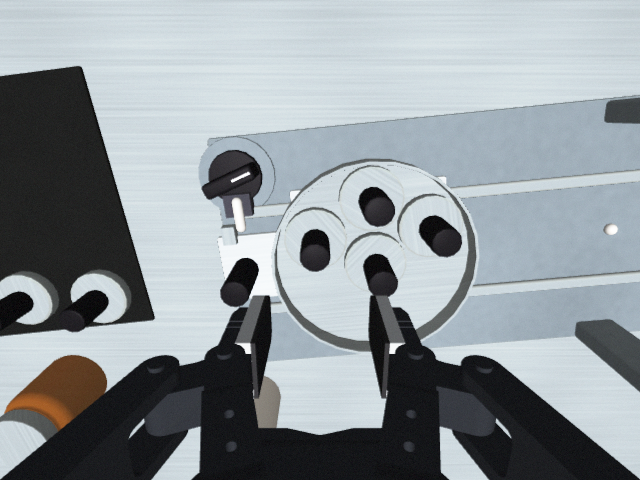

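```bash
python3 -m creep '[[-24,10.7,12.8,0,0,0],[-24,10.7,12.8,0,0,0],[-24,10.7,12.8,0,0,0],[-24,10.7,12.8,0,0,0],[-24,10.7,12.8,0,0,0],[-24,10.7,12.8,0,0,0],[-24,10.7,12.8,0,0,0],[-24,10.7,12.8,0,0,0]]' 4.5;python3 -m creep '[[0,0,0,0,0,0],[0,0,0,0,0,0]]';  python3 - <<'E'
from h import *
snap('wrist','w13')
go(631.9,-177.3,48)
E
```

```text
time_s: 31.0
ee_pos: [631.7, -182.7, 122.7]
eef_rot: [-3.138, 0.001, 1.566]
wrist_force: [-0.1, 0.5, -1.4]
gripper_width: 45.3
time_s: 31.17
ee_pos: [630.8, -176.7, 127.5]
eef_rot: [-3.14, -0.001, 1.571]
wrist_force: [0.1, 0.3, 0.2]
gripper_width: 45.2
t 31.22 at [ 631.  -176.3  128.4] yaw 1.572 w 45.3 F [-0.7  1.2  0.6]
ROW [-0.1   0.09  8.04] [-0. -0.  0.] rows>= 1.9
```

View pics/w13.png

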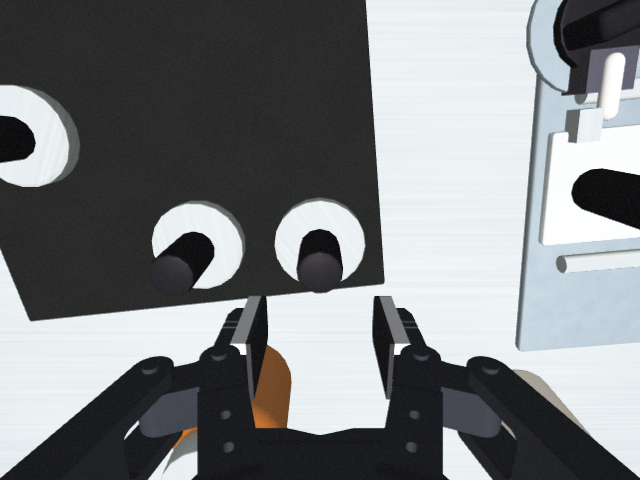

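```bash
python3 -m creep '[[0,0.1,3,0,0,0],[0,0.1,6,0,0,0],[0,0.1,8,0,0,0],[0,0.1,8,0,0,0],[0,0.1,8,0,0,0],[0,0.1,8,0,0,0]]' 4.5 90; python3 -m creep '[[0,0,0,0,0,0],[0,0,0,0,0,0],[0,0,0,0,0,0],[0,0,0,0,0,0],[0,0,-4,0,0,0],[0,0,-8,0,0,0],[0,0,-12,0,0,0],[0,0,-12,0,0,0]]' 0 90; python3 -m creep '[[15,0,0,0,0,0],[34.5,-2.4,0,0,0,0],[34.5,-2.4,0,0,0,0],[34.5,-2.4,0,0,0,0],[34.5,-2.4,0,0,0,0],[34.5,-2.4,0,0,0,0],[34.5,-2.4,0,0,0,0],[34.5,-2.4,0,0,0,0]]'
python3 - <<'E'
from h import *
go(608,171.5,110,np.pi/2)
E
```

```text
time_s: 31.72
ee_pos: [633.2, -177.2, 50.5]
eef_rot: [3.139, 0.001, 1.572]
wrist_force: [1.0, 0.2, 0.1]
gripper_width: 45.3
time_s: 32.38
ee_pos: [636.6, -179.7, 178.4]
eef_rot: [3.128, 0.006, 1.57]
wrist_force: [2.1, -0.7, -0.2]
gripper_width: 23.9
time_s: 33.05
ee_pos: [608.8, 156.5, 168.9]
eef_rot: [3.141, -0.0, 1.57]
wrist_force: [1.9, -0.7, -1.8]
gripper_width: 24.0
t 33.05 at [608.8 156.5 168.9] yaw 1.57 w 24.0 F [ 1.9 -0.7 -1.8]
ROW [ 1.5  -0.08  5.89] [ 0.1 -0.  -0.1] rows>= 1.5
```

```bash
python3 -m creep '[[1.2,-0.1,0,0,0,0],[1.2,-0.1,3,0,0,0],[1.2,-0.1,5.8,0,0,0],[1.2,-0.1,5.8,0,0,0],[1.2,-0.1,5.8,0,0,0],[1.2,-0.1,5.8,0,0,0],[1.2,-0.1,5.8,0,0,0],[1.2,-0.1,5.8,0,0,0]]'
python3 - <<'E'
from h import *
go(608,171.5,85,np.pi/2)
E
```

```text
time_s: 33.72
ee_pos: [609.6, 166.4, 112.3]
eef_rot: [3.138, -0.001, 1.569]
wrist_force: [0.0, -0.8, -2.2]
gripper_width: 24.5
t 33.72 at [609.6 166.4 112.3] yaw 1.569 w 24.5 F [ 0.  -0.8 -2.2]
ROW [ 0.51 -0.17  2.73] [ 0.2 -0.  -0.1] rows>= 0.7
```

```bash
python3 -m creep '[[0.5,-0.1,0,0,0,0],[0.5,-0.1,0,0,0,0],[0.5,-0.1,0,0,0,0],[0.5,-0.1,1,0,0,0],[0.5,-0.1,2,0,0,0],[0.5,-0.1,2.6,0,0,0],[0.5,-0.1,2.6,0,0,0],[0.5,-0.1,2.6,0,0,0]]'
python3 - <<'E'
from h import *
go(608,171.5,80,np.pi/2)
E
```

```text
time_s: 34.38
ee_pos: [606.3, 171.4, 83.1]
eef_rot: [-3.139, 0.0, 1.57]
wrist_force: [0.3, 0.2, -1.5]
gripper_width: 23.5
t 34.38 at [606.3 171.4  83.1] yaw 1.57 w 23.5 F [ 0.3  0.2 -1.5]
ROW [0.01 0.17 0.31] [-0.1  0.  -0.1] rows>= 0.1
```

```bash
python3 -m creep '[[0,0.1,0.2,0,0,0],[0,0.1,0.4,0,0,0],[0,0.1,0.5,0,0,0],[0,0.1,0.5,0,0,0],[0,0.1,0.5,0,0,0]]'
python3 - <<'E'
from h import *
go(608,171.5,80,np.pi/2)
E
```

```text
time_s: 34.8
ee_pos: [608.2, 171.6, 79.4]
eef_rot: [3.142, -0.0, 1.57]
wrist_force: [0.9, 0.8, -1.7]
gripper_width: 24.0
t 34.8 at [608.2 171.6  79.4] yaw 1.57 w 24.0 F [ 0.9  0.8 -1.7]
ROW [-0.01 -0.02 -0.06] [ 0. -0. -0.] rows>= 0.0
```

```bash
python3 -m creep '[[0,0,0.1,0,0,0],[0,0,0.2,0,0,0],[0,0,0.2,0,0,0]]'; python3 -m creep '[[0,0,0.1,0,0,0],[0,0,0.1,0,0,0]]'
```

```text
time_s: 35.05
ee_pos: [608.3, 171.6, 79.0]
eef_rot: [3.141, 0.0, 1.57]
wrist_force: [-4.2, -0.6, 8.2]
gripper_width: 23.8
time_s: 35.22
ee_pos: [608.3, 171.7, 78.9]
eef_rot: [3.14, 0.0, 1.57]
wrist_force: [-5.1, -0.6, 14.3]
gripper_width: 24.1
```

```bash
python3 -m creep '[[0,0,-0.2,0,0,0],[0,0,-0.2,0,0,0]]'; python3 -m creep '[[0,0,0,0,0,0],[0,0,0,0,0,0],[0,0,0,0,0,0],[0,0,-3,0,0,0],[0,0,-7,0,0,0],[0,0,-11,0,0,0],[-3,0,-15,0,0,0],[-7,0,-19,0,0,0]]' 4.2;python3 -m creep '[[-4,-2,0,0,0,0],[-8,-5,0,0,0,0],[-8,-5,0,0,0,0],[-8,-5,0,0,0,0],[-8,-5,0,0,0,0]]'; python3 - <<'E'
from h import *
a,_,_=snap('wrist','w14')
cv2.imwrite('pics/c14.png',cv2.resize(a[60:320,180:500],None,fx=2.4,fy=2.4,interpolation=cv2.INTER_CUBIC))
go(633,-258.6,128)
E
```

```text
time_s: 35.38
ee_pos: [608.7, 171.7, 79.2]
eef_rot: [3.14, -0.0, 1.57]
wrist_force: [0.0, -0.0, -0.8]
gripper_width: 24.3
time_s: 36.05
ee_pos: [608.5, 118.7, 254.2]
eef_rot: [3.139, -0.001, 1.573]
wrist_force: [0.5, 1.2, -0.3]
gripper_width: 41.9
time_s: 36.47
ee_pos: [558.2, 37.5, 251.8]
eef_rot: [3.141, -0.001, 1.569]
wrist_force: [0.5, 0.4, -0.2]
gripper_width: 41.6
t 36.52 at [558.6  38.1 251.7] yaw 1.57 w 42.0 F [-0.6 -0.1 -0. ]
ROW [-29.67   7.45  12.36] [ 0. -0. -0.] rows>= 7.9
```

View pics/c14.png

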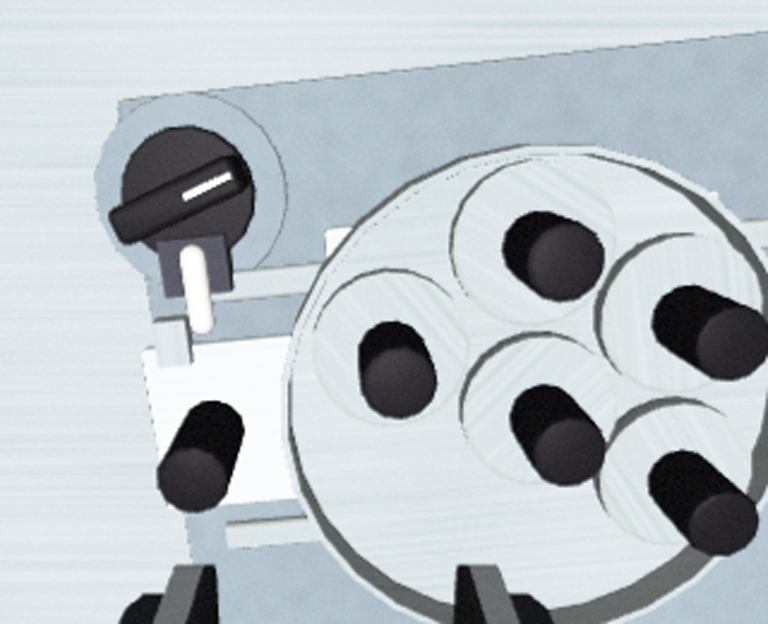

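```bash
python3 -m creep '[[-29.6,7.4,12.4,0,0,0],[-29.6,7.4,12.4,0,0,0],[-29.6,7.4,12.4,0,0,0],[-29.6,7.4,12.4,0,0,0],[-29.6,7.4,12.4,0,0,0],[-29.6,7.4,12.4,0,0,0],[-29.6,7.4,12.4,0,0,0],[-29.6,7.4,12.4,0,0,0]]' 4.5;python3 -m creep '[[0,0,0,0,0,0],[0,0,0,0,0,0],[0,0,0,0,0,0]]';  python3 - <<'E'
from h import *
snap('wrist','w15')
go(633,-258.6,48)
E
```

```text
time_s: 37.18
ee_pos: [633.4, -259.2, 125.7]
eef_rot: [-3.142, -0.0, 1.572]
wrist_force: [0.1, 0.0, 0.5]
gripper_width: 45.0
time_s: 37.43
ee_pos: [632.4, -257.0, 126.8]
eef_rot: [-3.141, -0.001, 1.571]
wrist_force: [-0.0, 0.9, -0.3]
gripper_width: 45.0
t 37.48 at [ 632.5 -256.6  127.6] yaw 1.572 w 44.8 F [ 0.3 -0.1  1.1]
ROW [-0.21  0.05  7.95] [-0. -0.  0.] rows>= 1.9
```

View pics/w15.png

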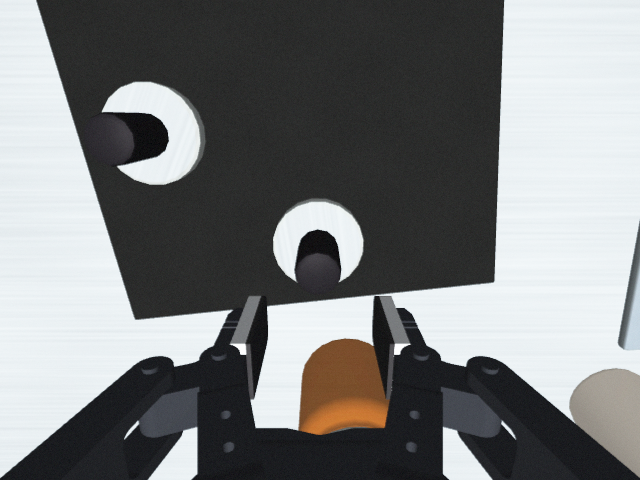

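```bash
python3 -m creep '[[-0.2,0.1,3,0,0,0],[-0.2,0.1,6,0,0,0],[-0.2,0.1,8,0,0,0],[-0.2,0.1,8,0,0,0],[-0.2,0.1,8,0,0,0],[-0.2,0.1,8,0,0,0]]' 4.5 90; python3 -m creep '[[0,0,0,0,0,0],[0,0,0,0,0,0],[0,0,0,0,0,0],[0,0,0,0,0,0],[0,0,-4,0,0,0],[0,0,-8,0,0,0],[0,0,-12,0,0,0],[0,0,-12,0,0,0]]' 0 90; python3 -m creep '[[15,0,0,0,0,0],[37,1.1,0,0,0,0],[37,1.1,0,0,0,0],[37,1.1,0,0,0,0],[37,1.1,0,0,0,0],[37,1.1,0,0,0,0],[37,1.1,0,0,0,0],[37,1.1,0,0,0,0]]'
python3 - <<'E'
from h import *
go(644.3,120,110,np.pi/2)
E
```

```text
time_s: 37.98
ee_pos: [634.2, -259.7, 49.8]
eef_rot: [3.139, 0.001, 1.572]
wrist_force: [-0.3, 0.0, 0.7]
gripper_width: 44.8
time_s: 38.65
ee_pos: [637.3, -262.8, 178.1]
eef_rot: [3.128, 0.007, 1.57]
wrist_force: [1.5, -0.1, -0.2]
gripper_width: 24.0
time_s: 39.32
ee_pos: [642.7, 74.7, 168.3]
eef_rot: [3.141, 0.0, 1.57]
wrist_force: [0.9, 0.2, -2.0]
gripper_width: 23.8
t 39.32 at [642.7  74.7 168.3] yaw 1.57 w 23.8 F [ 0.9  0.2 -2. ]
ROW [4.53 0.15 5.83] [ 0.1  0.  -0.1] rows>= 1.8
```

```bash
python3 -m creep '[[4.6,0.1,0,0,0,0],[4.6,0.1,0,0,0,0],[4.6,0.1,3,0,0,0],[4.6,0.1,5.8,0,0,0],[4.6,0.1,5.8,0,0,0],[4.6,0.1,5.8,0,0,0],[4.6,0.1,5.8,0,0,0],[4.6,0.1,5.8,0,0,0]]'
python3 - <<'E'
from h import *
go(644.3,120,85,np.pi/2)
E
```

```text
time_s: 39.98
ee_pos: [645.4, 118.5, 111.9]
eef_rot: [3.138, -0.0, 1.569]
wrist_force: [0.1, 0.2, -1.4]
gripper_width: 23.6
t 39.98 at [645.4 118.5 111.9] yaw 1.569 w 23.6 F [ 0.1  0.2 -1.4]
ROW [ 0.15 -0.12  2.68] [ 0.2 -0.  -0.1] rows>= 0.6
```

```bash
python3 -m creep '[[0.15,0,0,0,0,0],[0.15,0,0,0,0,0],[0.15,0,1,0,0,0],[0.15,0,2,0,0,0],[0.15,0,2.6,0,0,0],[0.15,0,2.6,0,0,0],[0.15,0,2.6,0,0,0],[0.15,0,2.6,0,0,0]]'
python3 - <<'E'
from h import *
go(644.3,120,80,np.pi/2)
E
```

```text
time_s: 40.65
ee_pos: [643.8, 120.3, 83.4]
eef_rot: [-3.141, 0.0, 1.57]
wrist_force: [-0.5, -0.5, -2.1]
gripper_width: 23.9
t 40.65 at [643.8 120.3  83.4] yaw 1.57 w 23.9 F [-0.5 -0.5 -2.1]
ROW [-0.03  0.05  0.34] [-0.  0. -0.] rows>= 0.1
```

```bash
python3 -m creep '[[0,0,0.2,0,0,0],[0,0,0.4,0,0,0],[0,0,0.5,0,0,0],[0,0,0.5,0,0,0],[0,0,0.5,0,0,0]]'; python3 -m creep '[[0,0,0.1,0,0,0],[0,0,0.1,0,0,0]]'
```

```text
time_s: 41.07
ee_pos: [643.9, 120.3, 78.7]
eef_rot: [3.142, 0.0, 1.57]
wrist_force: [-0.1, -0.0, -1.3]
gripper_width: 23.9
time_s: 41.23
ee_pos: [644.0, 120.3, 78.4]
eef_rot: [3.141, 0.0, 1.57]
wrist_force: [-1.3, -0.9, 3.9]
gripper_width: 23.9
```

Released next; then stamp C, with a look at the tin on the way.

```bash
python3 -m creep '[[0,0,0,0,0,0],[0,0,0,0,0,0],[0,0,0,0,0,0],[0,0,-3,0,0,0],[0,0,-7,0,0,0],[0,0,-11,0,0,0],[-3,0,-15,0,0,0],[-6,-2,-19,0,0,0]]' 4.2;python3 -m creep '[[-4,-3,0,0,0,0],[-5,-6,0,0,0,0],[-5,-8.5,0,0,0,0],[-5,-8.5,0,0,0,0],[-5,-8.5,0,0,0,0],[-5,-8.5,0,0,0,0]]'; python3 - <<'E'
from h import *
a,_,_=snap('wrist','w16')
cv2.imwrite('pics/c16.png',cv2.resize(a[60:320,180:500],None,fx=2.4,fy=2.4,interpolation=cv2.INTER_CUBIC))
go(563.5,-359,128)
E
```

```text
time_s: 41.9
ee_pos: [632.2, 71.8, 254.8]
eef_rot: [3.138, 0.0, 1.572]
wrist_force: [0.1, -1.4, -0.2]
gripper_width: 42.0
time_s: 42.4
ee_pos: [546.2, 21.8, 253.0]
eef_rot: [3.14, 0.0, 1.57]
wrist_force: [0.5, 0.1, -0.2]
gripper_width: 42.0
t 42.45 at [546.5  21.9 252.8] yaw 1.57 w 42.0 F [-1.2 -0.2  0.4]
ROW [-38.09   1.69  12.49] [0.1 0.  0. ] rows>= 9.6
```

View pics/c16.png

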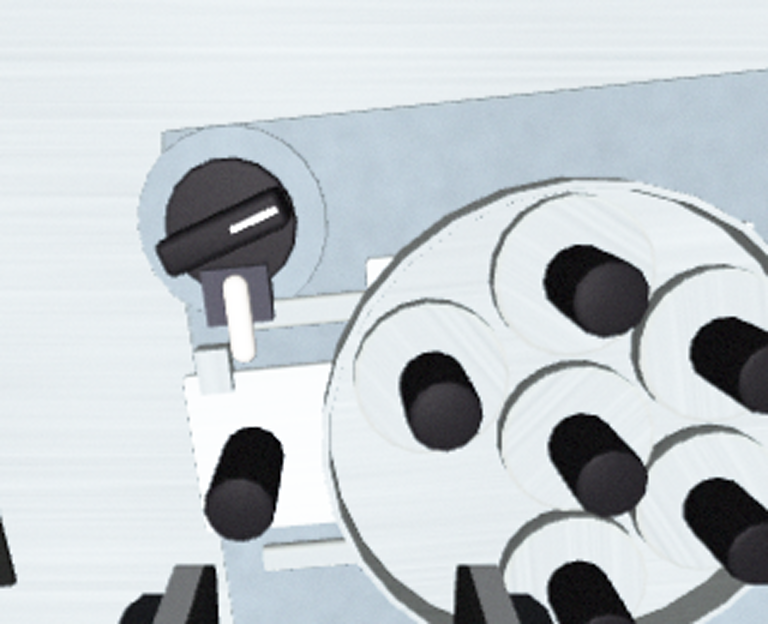

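```bash
python3 -m creep '[[-30,1.3,10,0,0,0],[-30,1.3,10,0,0,0],[-30,1.3,10,0,0,0],[-30,1.3,10,0,0,0],[-30,1.3,10,0,0,0],[-30,1.3,10,0,0,0],[-30,1.3,10,0,0,0],[-30,1.3,10,0,0,0]]' 4.5;python3 -m creep '[[-8,0.4,2.4,0,0,0],[-8,0.4,2.4,0,0,0],[-8,0.4,2.4,0,0,0],[-8,0.4,2.4,0,0,0],[-8,0.4,2.4,0,0,0],[-8,0.4,2.4,0,0,0]]';  python3 - <<'E'
from h import *
snap('wrist','w17')
go(563.5,-359,48)
E
```

```text
time_s: 43.12
ee_pos: [558.7, -282.3, 150.3]
eef_rot: [-3.141, 0.001, 1.568]
wrist_force: [0.2, -0.3, -0.1]
gripper_width: 45.0
time_s: 43.62
ee_pos: [562.6, -357.2, 128.5]
eef_rot: [-3.142, -0.0, 1.572]
wrist_force: [-0.6, -0.6, 0.2]
gripper_width: 45.1
t 43.67 at [ 562.7 -357.   128.9] yaw 1.572 w 45.2 F [ 0.4 -0.2 -0.3]
ROW [-0.2   0.08  8.09] [ 0. -0. -0.] rows>= 1.9
```

View pics/w17.png

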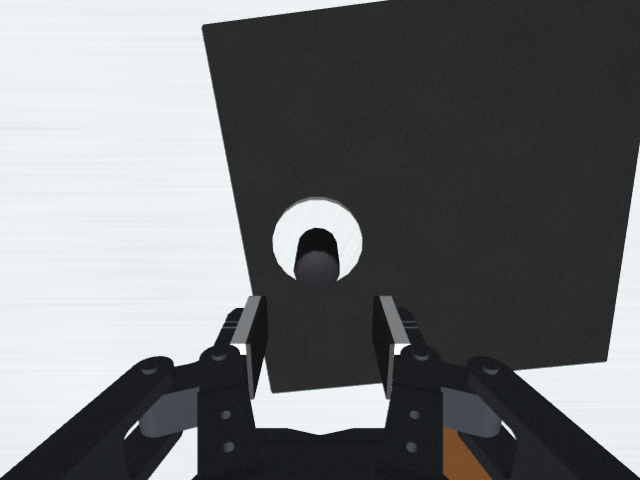

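Target is the last gap at (617.9, 62.9): from here 42.2 cm along y and 5.4 cm along x.

```bash
python3 -m creep '[[-0.2,0.1,3,0,0,0],[-0.2,0.1,6,0,0,0],[-0.2,0.1,8,0,0,0],[-0.2,0.1,8,0,0,0],[-0.2,0.1,8,0,0,0],[-0.2,0.1,8,0,0,0]]' 4.5 90; python3 -m creep '[[0,0,0,0,0,0],[0,0,0,0,0,0],[0,0,0,0,0,0],[0,0,0,0,0,0],[0,0,-4,0,0,0],[0,0,-8,0,0,0],[0,0,-12,0,0,0],[0,0,-12,0,0,0]]' 0 90; python3 -m creep '[[15,0,0,0,0,0],[41,5.3,0,0,0,0],[41,5.3,0,0,0,0],[41,5.3,0,0,0,0],[41,5.3,0,0,0,0],[41,5.3,0,0,0,0],[41,5.3,0,0,0,0],[41,5.3,0,0,0,0]]'
python3 - <<'E'
from h import *
go(617.9,62.9,110,np.pi/2)
E
```

```text
time_s: 44.17
ee_pos: [564.2, -360.2, 50.4]
eef_rot: [3.14, 0.002, 1.571]
wrist_force: [0.3, 0.8, 0.6]
gripper_width: 45.2
time_s: 44.83
ee_pos: [567.0, -363.5, 178.8]
eef_rot: [3.13, 0.01, 1.57]
wrist_force: [2.3, -1.2, -0.4]
gripper_width: 24.0
time_s: 45.5
ee_pos: [604.9, -28.1, 169.2]
eef_rot: [3.14, 0.0, 1.57]
wrist_force: [0.9, -0.6, -1.7]
gripper_width: 24.0
t 45.5 at [604.9 -28.1 169.2] yaw 1.57 w 24.0 F [ 0.9 -0.6 -1.7]
ROW [9.1  1.28 5.92] [ 0.1  0.  -0.1] rows>= 2.6
```

```bash
python3 -m creep '[[8.9,1.2,0,0,0,0],[8.9,1.2,0,0,0,0],[8.9,1.2,0,0,0,0],[8.9,1.2,3,0,0,0],[8.9,1.2,5.8,0,0,0],[8.9,1.2,5.8,0,0,0],[8.9,1.2,5.8,0,0,0],[8.9,1.2,5.8,0,0,0]]'; python3 -m creep '[[0,0,0,0,0,0],[0,0,0,0,0,0]]'
python3 - <<'E'
from h import *
go(617.9,62.9,85,np.pi/2)
E
```

```text
time_s: 46.17
ee_pos: [617.6, 58.6, 111.9]
eef_rot: [3.14, 0.0, 1.569]
wrist_force: [0.3, -0.5, -0.5]
gripper_width: 24.1
time_s: 46.33
ee_pos: [618.2, 58.6, 112.5]
eef_rot: [3.138, 0.0, 1.569]
wrist_force: [-0.9, 0.5, -1.5]
gripper_width: 23.9
t 46.33 at [618.2  58.6 112.5] yaw 1.569 w 23.9 F [-0.9  0.5 -1.5]
ROW [ 0.43 -0.04  2.75] [ 0.2  0.  -0.1] rows>= 0.7
```

```bash
python3 -m creep '[[0.4,0,0,0,0,0],[0.4,0,0,0,0,0],[0.4,0,1,0,0,0],[0.4,0,2,0,0,0],[0.4,0,2.6,0,0,0],[0.4,0,2.6,0,0,0],[0.4,0,2.6,0,0,0],[0.4,0,2.6,0,0,0]]'
python3 - <<'E'
from h import *
go(617.9,62.9,80,np.pi/2)
E
```

```text
time_s: 47.0
ee_pos: [616.6, 63.0, 84.2]
eef_rot: [-3.141, 0.0, 1.57]
wrist_force: [0.7, 0.3, -0.8]
gripper_width: 24.0
t 47.0 at [616.6  63.   84.2] yaw 1.57 w 24.0 F [ 0.7  0.3 -0.8]
ROW [-0.01  0.13  0.42] [-0.  0. -0.] rows>= 0.1
```

```bash
python3 -m creep '[[0,0.1,0.2,0,0,0],[0,0.1,0.4,0,0,0],[0,0.1,0.5,0,0,0],[0,0.1,0.5,0,0,0],[0,0.1,0.5,0,0,0]]'; python3 -m creep '[[0,0,0.1,0,0,0],[0,0,0.1,0,0,0]]'
```

```text
time_s: 47.42
ee_pos: [617.8, 63.1, 79.5]
eef_rot: [-3.142, -0.0, 1.57]
wrist_force: [0.1, -0.5, -2.6]
gripper_width: 24.0
time_s: 47.58
ee_pos: [618.0, 63.1, 79.1]
eef_rot: [3.141, 0.0, 1.57]
wrist_force: [-1.2, -0.9, 3.1]
gripper_width: 23.8
```

```bash
python3 -m creep '[[0,0,0,0,0,0],[0,0,0,0,0,0],[0,0,0,0,0,0],[0,0,-3,0,0,0],[0,0,-7,0,0,0],[0,0,-11,0,0,0],[0,-3,-15,0,0,0],[0,-6,-17,0,0,0]]' 4.2;python3 -m creep '[[3,-4,0,0,0,0],[4,-7,0,0,0,0],[4,-7,0,0,0,0],[4,-7,0,0,0,0],[4,-7,0,0,0,0],[4,-7,0,0,0,0]]'; python3 - <<'E'
from h import *
a,_,_=snap('wrist','w18')
cv2.imwrite('pics/c18.png',cv2.resize(a[80:390,150:500],None,fx=2.2,fy=1.9354838,interpolation=cv2.INTER_CUBIC)) if 0 else cv2.imwrite('pics/c18.png',cv2.resize(a[80:390,120:500],None,fx=1.9,fy=1.9,interpolation=cv2.INTER_CUBIC))
go()
E
```

```text
time_s: 48.25
ee_pos: [562.1, 62.8, 250.1]
eef_rot: [3.136, 0.0, 1.57]
wrist_force: [-0.1, 0.8, 0.5]
gripper_width: 41.7
time_s: 48.75
ee_pos: [491.0, 102.9, 247.3]
eef_rot: [3.14, 0.0, 1.57]
wrist_force: [-0.4, -0.6, 1.4]
gripper_width: 41.9
t 48.8 at [491.  102.8 247.1] yaw 1.569 w 41.8 F [-0.  -0.1  0.3]
ROW [0. 0. 0.] [0.1 0.  0. ] rows>= 0.0
```

View pics/c18.png

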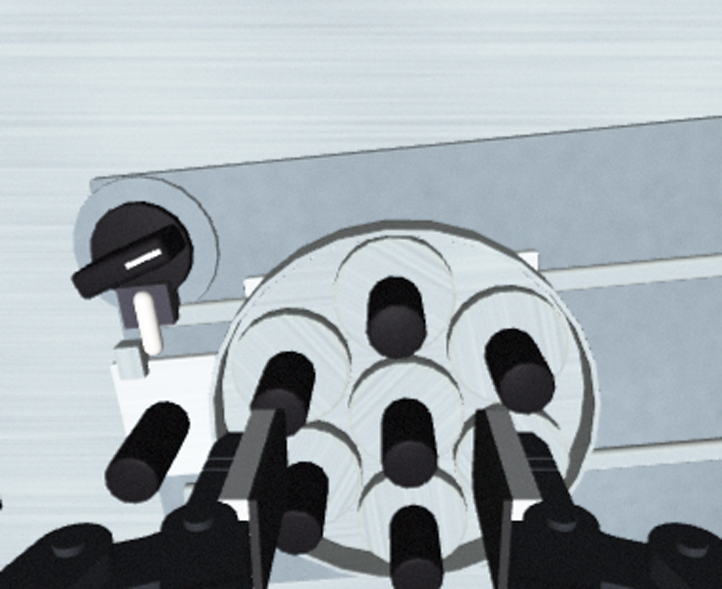

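```bash
python3 -m creep '[[0.5,5,-12,0,0,0],[0.5,5,-12,0,0,0],[0.5,5,-12,0,0,0],[0.5,5,-12,0,0,0],[0.5,5,-12,0,0,0],[0.5,5,-12,0,0,0],[0.5,5,-12,0,0,0],[0.5,5,-12,0,0,0]]'; python3 - <<'E'
from h import *
a,_,_=snap('wrist','w19')
cv2.imwrite('pics/c19.png',cv2.resize(a[100:310,180:420],None,fx=3.3,fy=3.3*600/693 if 0 else 2.85,interpolation=cv2.INTER_CUBIC))
E
```

```text
time_s: 49.47
ee_pos: [538.7, 107.9, 365.2]
eef_rot: [-3.138, 0.0, 1.57]
wrist_force: [1.0, -0.7, 0.0]
gripper_width: 41.6
```

View pics/c19.png

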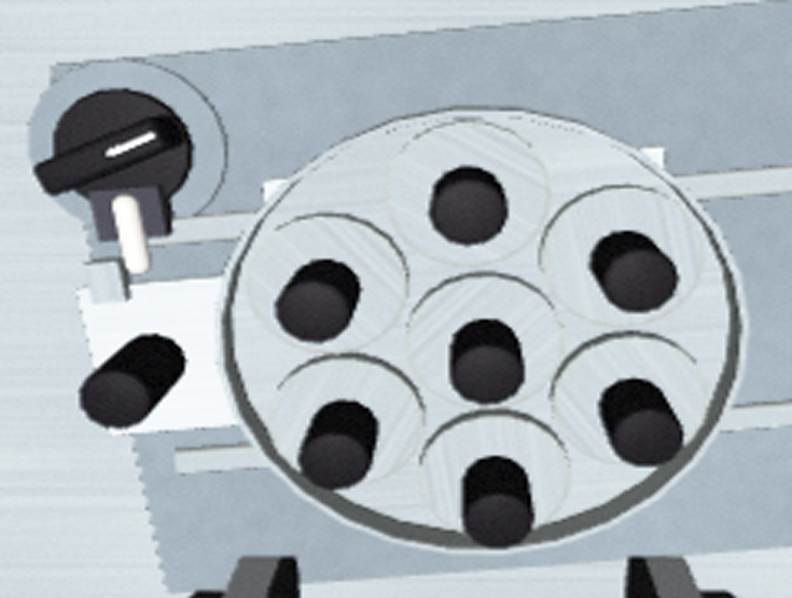

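```bash
python3 - <<'E'
from h import *
c,s=load('w19')
P=dict(c=(488,373),s3=(467,207),s2=(640,277),s1=(650,437),s0=(497,514),s5=(335,462),s4=(312,311))
P=dict(c=(488,373),s3=(467,207),s2=(640,277),s1=(650,437),s0=(497,514),s5=(335,462),s4=(314,311))
C=lambda x,y:((x+.5)/3.3-.5+180,(y+.5)/2.85-.5+100)
T={k:ray(c,*C(*q),96)[:2] for k,q in P.items()}
for k,v in T.items(): print(k,v.round(1),'to c',np.hypot(*(v-T['c'])).round(1))
r=['s0','s1','s2','s3','s4','s5']
for i in range(6): print(r[i],r[(i+1)%6],np.hypot(*(T[r[i]]-T[r[(i+1)%6]])).round(1), 'skip',np.hypot(*(T[r[i]]-T[r[(i+2)%6]])).round(1))
for k,q,z in [('bar1',(45,178),54),('bar2',(172,134),54),('disc',(121,150),26),('handle',(115,395),90)]: print(k,ray(c,*C(*q),z).round(1))
go()
E
```

```text
c [579.8 116.2] to c 0.0
s3 [515.2 109. ] to c 65.0
s2 [541.6 165.8] to c 62.6
s1 [606.5 172.3] to c 62.1
s0 [640.1 119.8] to c 60.4
s5 [617.3  63.3] to c 64.8
s4 [554.9  58.3] to c 63.0
s0 s1 62.3 skip 108.7
s1 s2 65.2 skip 111.1
s2 s3 62.7 skip 108.3
s3 s4 64.4 skip 111.8
s4 s5 62.5 skip 105.1
s5 s0 61.0 skip 109.5
bar1 [509.4 -39.6  54. ]
bar2 [491.9   6.4  54. ]
disc [500.8 -19.5  26. ]
handle [590.9 -12.4  90. ]
t 49.52 at [538.8 108.  365.5] yaw 1.57 w 42.0 F [-0.6 -1.   0.5]
ROW [0. 0. 0.] [-0.2  0.  -0. ] rows>= 0.0
```

```bash
python3 - <<'E'
from h import *
go(500.5,-18.5,150,np.radians(20.8))
E
```

```text
t 49.52 at [538.8 108.  365.5] yaw 1.57 w 42.0 F [-0.6 -1.   0.5]
ROW [-12.64  -3.75  21.56] [-0.2  0.1 69.1] rows>= 9.7
```

```bash
python3 -m creep '[[-12.6,-3.7,21.5,0,0,69.1],[-12.6,-3.7,21.5,0,0,69.1],[-12.6,-3.7,21.5,0,0,69.1],[-12.6,-3.7,21.5,0,0,69.1],[-12.6,-3.7,21.5,0,0,69.1],[-12.6,-3.7,21.5,0,0,69.1],[-12.6,-3.7,21.5,0,0,69.1],[-12.6,-3.7,21.5,0,0,69.1]]' 4.5;  python3 - <<'E'
from h import *
go(500.5,-18.5,130,np.radians(20.8))
E
```

```text
time_s: 50.18
ee_pos: [498.9, -18.5, 148.7]
eef_rot: [-3.137, 0.006, 0.561]
wrist_force: [-0.6, 0.9, 0.1]
gripper_width: 45.4
t 50.18 at [498.9 -18.5 148.7] yaw 0.561 w 45.4 F [-0.6  0.9  0.1]
ROW [0.15 0.09 1.87] [-0.2  0.3 11.4] rows>= 1.6
```

```bash
python3 -m creep '[[0.1,0,1.9,0,0,11.5],[0.1,0,1.9,0,0,11.5],[0.1,0,1.9,0,0,11.5],[0.1,0,1.9,0,0,11.5],[0.1,0,1.9,0,0,11.5],[0.1,0,1.9,0,0,11.5]]';  python3 - <<'E'
from h import *
snap('wrist','w20')
go(500.5,-18.5,47,np.radians(20.8))
E
```

```text
time_s: 50.68
ee_pos: [503.7, -17.3, 133.4]
eef_rot: [3.141, -0.001, 0.371]
wrist_force: [-0.4, -0.5, 0.3]
gripper_width: 45.1
t 50.73 at [503.7 -17.3 133.5] yaw 0.37 w 45.1 F [-0.4 -0.2 -0.7]
ROW [-0.35 -0.    8.65] [ 0.  -0.   0.4] rows>= 2.1
```

View pics/w20.png

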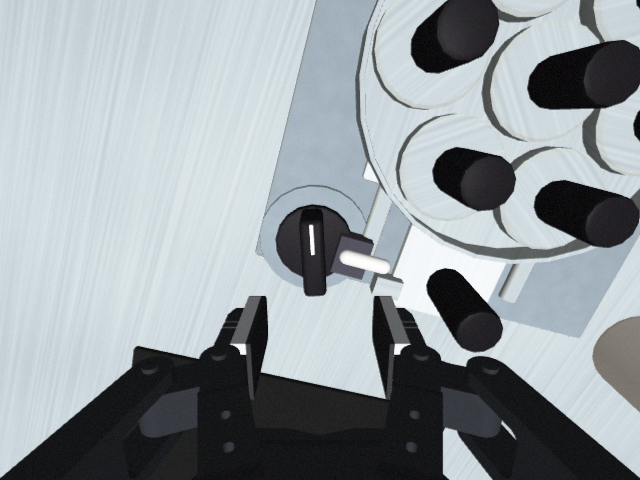

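```bash
python3 - <<'E'
from h import *
c,s=load('w20');print(ray(c,312,210,54),ray(c,314.5,293,54),ray(c,313,252,54))
E
python3 -m creep '[[-0.3,0,3,0,0,0],[-0.3,0,6,0,0,0],[-0.3,0,8.6,0,0,0],[-0.3,0,8.6,0,0,0],[-0.3,0,8.6,0,0,0],[-0.3,0,8.6,0,0,0],[-0.3,0,8.6,0,0,0]]' 4.5 50;  python3 - <<'E'
from h import *
go(500.5,-18.5,47,np.radians(20.8))
E
```

```text
[489.58493258   8.03209988  54.        ] [509.75738004 -40.37970005  54.        ] [499.26816828 -15.61451416  54.        ]
time_s: 51.32
ee_pos: [503.1, -18.4, 50.1]
eef_rot: [3.139, -0.005, 0.37]
wrist_force: [-3.9, 1.7, 22.3]
gripper_width: 44.4
t 51.32 at [503.1 -18.4  50.1] yaw 0.37 w 44.4 F [-3.9  1.7 22.3]
ROW [-0.24 -0.09  0.31] [ 0.1 -0.3  0.4] rows>= 0.1
```

```bash
python3 -m creep '[[0,0,-2,0,0,0],[0,0,-3,0,0,0],[0,0,-3,0,0,0],[0,0,-3,0,0,0]]' 2.6;  python3 - <<'E'
from h import *
snap('wrist','w21')
go(499.5,-17,60,np.radians(20.8))
E
```

```text
time_s: 51.65
ee_pos: [501.4, -18.5, 77.6]
eef_rot: [3.141, -0.002, 0.37]
wrist_force: [-0.5, -0.1, 0.0]
gripper_width: 26.1
t 51.7 at [500.7 -18.4  76.9] yaw 0.369 w 26.0 F [ 0.  -0.1 -0.3]
ROW [-0.06 -0.17  1.69] [ 0.  -0.   0.4] rows>= 0.4
```

View pics/w21.png

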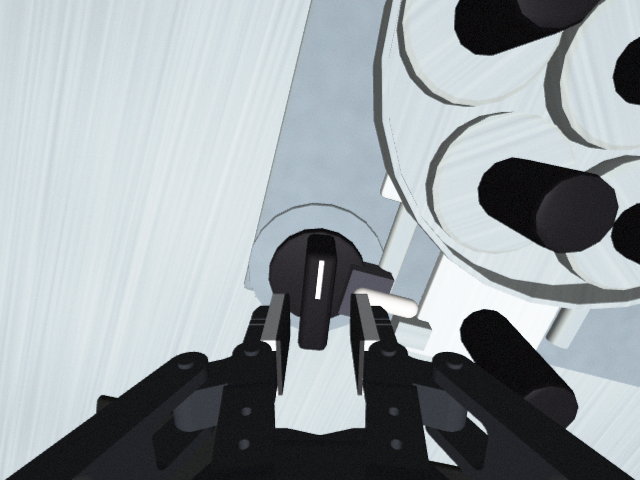

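```bash
python3 -m creep '[[0,0,1.5,0,0,0],[0,0,2.3,0,0,0],[0,0,2.3,0,0,0],[0,0,2.3,0,0,0],[0,0,2.3,0,0,0]]';  python3 - <<'E'
from h import *
go(500.5,-18,47,np.radians(20.8))
E
```

```text
time_s: 52.12
ee_pos: [500.4, -18.4, 53.8]
eef_rot: [-3.141, 0.001, 0.369]
wrist_force: [0.1, -0.4, -0.6]
gripper_width: 26.0
t 52.12 at [500.4 -18.4  53.8] yaw 0.369 w 26.0 F [ 0.1 -0.4 -0.6]
ROW [ 0.02 -0.03  0.68] [-0.   0.   0.4] rows>= 0.2
```

```bash
python3 -m creep '[[0,0,0.4,0,0,0],[0,0,0.6,0,0,0],[0,0,0.6,0,0,0]]'; python3 -m creep '[[0,0,0,0,0,0],[0,0,0,0,0,0],[0,0,0,0,0,0],[0,0,0,0,0,0]]' 0 50
```

```text
time_s: 52.37
ee_pos: [501.4, -18.4, 49.9]
eef_rot: [3.141, -0.002, 0.37]
wrist_force: [-5.3, 1.1, 18.9]
gripper_width: 26.4
time_s: 52.7
ee_pos: [500.1, -19.0, 49.1]
eef_rot: [3.14, 0.001, 0.369]
wrist_force: [-4.2, -0.8, 12.1]
gripper_width: 13.2
```

```bash
python3 -m creep '[[0,0,-0.3,0,0,-3],[0,0,-0.3,0,0,-9],[0,0,-0.3,0,0,-15],[0,0,-0.3,0,0,-21],[0,0,-0.3,0,0,-27],[0,0,-0.3,0,0,-33],[0,0,-0.3,0,0,-39],[0,0,-0.3,0,0,-45]]'; python3 -c "
from h import *
go(); print(manip.get_state()['wrist_torque'])"
```

```text
time_s: 53.37
ee_pos: [499.7, -19.3, 49.5]
eef_rot: [-3.14, 0.003, 1.159]
wrist_force: [2.2, -4.4, -15.9]
gripper_width: 12.7
t 53.37 at [499.7 -19.3  49.5] yaw 1.159 w 12.7 F [  2.2  -4.4 -15.9]
ROW [0. 0. 0.] [-0.1  0.2 -0. ] rows>= 0.0
[-0.91279977 -0.55158705 -0.05553903]
```

```bash
python3 -m creep '[[0,0,0.15,0,0,-6],[0,0,0.15,0,0,-12],[0,0,0.15,0,0,-18],[0,0,0.15,0,0,-24],[0,0,0.15,0,0,-28],[0,0,0.15,0,0,-28]]'; python3 -c "
from h import *
go(); print(manip.get_state()['wrist_torque'])"
```

```text
time_s: 53.87
ee_pos: [499.8, -19.5, 49.4]
eef_rot: [-3.14, 0.003, 1.644]
wrist_force: [-2.6, -5.1, -1.7]
gripper_width: 12.9
t 53.87 at [499.8 -19.5  49.4] yaw 1.644 w 12.9 F [-2.6 -5.1 -1.7]
ROW [0. 0. 0.] [-0.1  0.2 -0. ] rows>= 0.0
[-1.06752753  0.53483404  0.0604294 ]
```

```bash
python3 -m creep '[[0,0,0,0,0,-3],[0,0,0,0,0,-5],[0,0,0,0,0,-5]]'; python3 -c "
from h import *
go(); print(manip.get_state()['wrist_torque'])"
```

```text
time_s: 54.12
ee_pos: [499.8, -19.5, 49.4]
eef_rot: [-3.139, 0.002, 1.724]
wrist_force: [-4.0, -4.3, -1.2]
gripper_width: 12.7
t 54.12 at [499.8 -19.5  49.4] yaw 1.724 w 12.7 F [-4.  -4.3 -1.2]
ROW [0. 0. 0.] [-0.1  0.1 -0. ] rows>= 0.0
[-0.967435    0.44350645 -1.59784879]
```

```bash
python3 -m creep '[[0,0,0,0,0,3.5],[0,0,0,0,0,3.5],[0,0,0,0,0,3.5]]'; python3 -m creep '[[0,0,0,0,0,0],[0,0,0,0,0,0],[0,0,-2,0,0,0],[0,0,-5,0,0,0],[0,0,-9,0,0,0],[0,0,-13,0,0,0],[0,0,-17,0,0,0],[0,0,-20,0,0,0]]' 2.6; python3 -m creep '[[-4,0,-3,0,0,0],[-4,0,-3,0,0,0],[-4,0,-3,0,0,0],[-4,0,-3,0,0,0]]'; python3 - <<'E'
from h import *
snap('wrist','w22')
go(592,-13,170,np.pi/2)
E
```

```text
time_s: 54.37
ee_pos: [499.8, -19.6, 49.3]
eef_rot: [-3.139, 0.003, 1.667]
wrist_force: [-3.1, -5.9, -1.4]
gripper_width: 12.9
time_s: 55.03
ee_pos: [501.8, -17.9, 253.5]
eef_rot: [3.137, -0.0, 1.669]
wrist_force: [1.4, -0.7, -1.0]
gripper_width: 26.3
time_s: 55.37
ee_pos: [504.6, -57.9, 279.1]
eef_rot: [3.141, -0.001, 1.668]
wrist_force: [-0.2, 1.0, -0.6]
gripper_width: 26.3
t 55.42 at [503.9 -57.4 278.3] yaw 1.669 w 25.9 F [ 0.3 -0.8 -0.2]
ROW [ 3.54  9.22 10.82] [-0.1 -0.1  5.6] rows>= 3.5
```

View pics/w22.png

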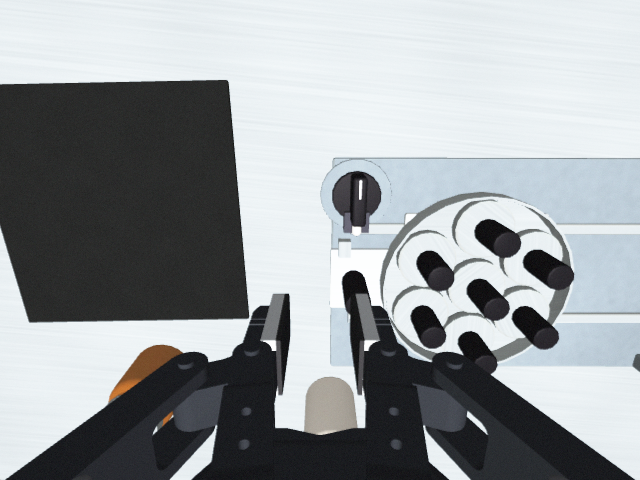

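```bash
python3 - <<'E'
from h import *
go(592,-13.5,170,3.235)
E
python3 -m creep '[[3.5,9.1,8,0,0,-89.7],[3.5,9.1,8,0,0,-89.7],[3.5,9.1,8,0,0,-89.7],[3.5,9.1,8,0,0,-89.7],[3.5,9.1,8,0,0,-89.7],[3.5,9.1,8,0,0,-89.7],[3.5,9.1,8,0,0,-89.7],[3.5,9.1,8,0,0,-89.7]]' 4.5; python3 - <<'E'
from h import *
go(592,-13.5,170,3.235)
E
```

```text
t 55.42 at [503.9 -57.4 278.3] yaw 1.669 w 25.9 F [ 0.3 -0.8 -0.2]
ROW [ 3.49  9.22 10.82] [  0.   -0.1 -89.7] rows>= 12.5
time_s: 56.08
ee_pos: [590.2, -12.8, 197.0]
eef_rot: [-3.141, -0.005, 2.677]
wrist_force: [-1.3, 0.2, 1.0]
gripper_width: 45.1
t 56.08 at [590.2 -12.8 197. ] yaw 2.677 w 45.1 F [-1.3  0.2  1. ]
ROW [-0.21  0.02  2.7 ] [  0.   -0.3 -32. ] rows>= 4.5
```

```bash
python3 -m creep '[[-0.2,0,2.7,0,0,-32],[-0.2,0,2.7,0,0,-32],[-0.2,0,2.7,0,0,-32],[-0.2,0,2.7,0,0,-32],[-0.2,0,2.7,0,0,-32],[-0.2,0,2.7,0,0,-32],[-0.2,0,2.7,0,0,-32],[-0.2,0,2.7,0,0,-32]]'; python3 - <<'E'
from h import *
snap('wrist','w23')
go(592,-13.5,78,3.235)
E
```

```text
time_s: 56.75
ee_pos: [592.8, -14.6, 171.6]
eef_rot: [3.141, -0.002, -3.056]
wrist_force: [0.1, -0.1, 1.1]
gripper_width: 45.1
t 56.8 at [593.  -14.8 171.8] yaw -3.056 w 44.8 F [0.6 0.1 0.2]
ROW [0.07 0.13 9.38] [ 0.  -0.1 -0.4] rows>= 2.3
```

View pics/w23.png

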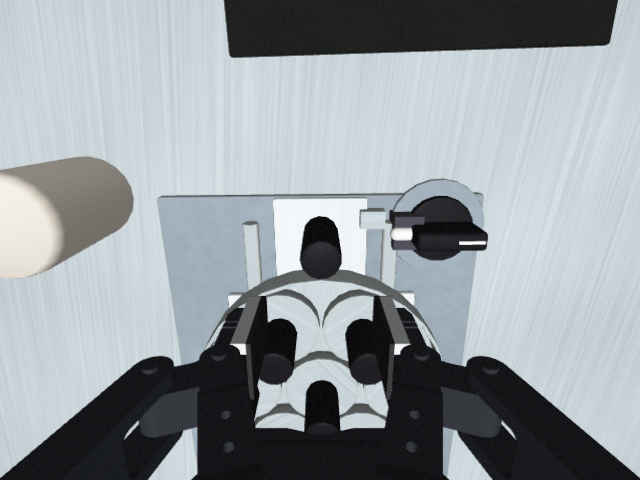

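```bash
python3 -m creep '[[0,0.1,3,0,0,0],[0,0.1,6,0,0,0],[0,0.1,9,0,0,0],[0,0.1,9.3,0,0,0],[0,0.1,9.3,0,0,0],[0,0.1,9.3,0,0,0]]' 4.5 40; python3 -m creep '[[0,0,0,0,0,0],[0,0,0,0,0,0],[0,0,0,0,0,0],[0,0,0,0,0,0]]' 0 40; python3 -c "
from h import *
go()"
```

```text
time_s: 57.3
ee_pos: [594.0, -14.4, 80.5]
eef_rot: [-3.141, 0.001, -3.055]
wrist_force: [0.2, 0.6, 0.4]
gripper_width: 45.3
time_s: 57.63
ee_pos: [592.3, -14.7, 81.6]
eef_rot: [-3.14, -0.002, -3.055]
wrist_force: [-7.1, -1.6, 6.4]
gripper_width: 24.8
t 57.63 at [592.3 -14.7  81.6] yaw -3.055 w 24.8 F [-7.1 -1.6  6.4]
ROW [0. 0. 0.] [-0.1 -0.1  0. ] rows>= 0.0
```

```bash
python3 -m creep '[[0,0.2,0,0,0,0],[0,0.6,0,0,0,0],[0,1.2,0,0,0,0],[0,2,0,0,0,0],[0,2.8,0,0,0,0],[0,3.6,0,0,0,0],[0,4.4,0,0,0,0],[0,5.2,0,0,0,0]]'
```

```text
time_s: 58.3
ee_pos: [587.4, 36.1, 81.6]
eef_rot: [-3.138, -0.002, -3.056]
wrist_force: [-8.4, -5.8, 7.7]
gripper_width: 24.9
```

```bash
python3 -m creep '[[0,0.8,0,0,0,0],[0,1.6,0,0,0,0],[0,2.4,0,0,0,0],[0,3.2,0,0,0,0],[0,4,0,0,0,0],[0,4.8,0,0,0,0],[0,5.6,0,0,0,0],[0,6.4,0,0,0,0]]'
```

```text
time_s: 58.97
ee_pos: [581.3, 99.9, 81.6]
eef_rot: [-3.138, -0.003, -3.056]
wrist_force: [-9.2, -4.7, 9.8]
gripper_width: 24.5
```

```bash
python3 -m creep '[[0,0.8,0,0,0,0],[0,1.6,0,0,0,0],[0,2.4,0,0,0,0],[0,3.2,0,0,0,0],[0,4,0,0,0,0],[0,4.8,0,0,0,0],[0,5.5,0,0,0,0],[0,6.1,0,0,0,0]]'; python3 -m creep '[[0,0.5,0,0,0,0],[0,1.0,0,0,0,0],[0,1.4,0,0,0,0],[0,1.8,0,0,0,0],[0,2.1,0,0,0,0],[0,2.4,0,0,0,0],[0,2.6,0,0,0,0],[0,2.6,0,0,0,0]]'; python3 -c "
from h import *
go()"
```

```text
time_s: 59.63
ee_pos: [575.5, 161.2, 81.6]
eef_rot: [-3.139, -0.004, -3.055]
wrist_force: [-11.2, -4.5, 10.6]
gripper_width: 24.8
time_s: 60.3
ee_pos: [573.3, 183.3, 81.6]
eef_rot: [-3.131, -0.005, -3.057]
wrist_force: [-10.4, -15.5, 12.7]
gripper_width: 25.1
t 60.3 at [573.3 183.3  81.6] yaw -3.057 w 25.1 F [-10.4 -15.5  12.7]
ROW [0. 0. 0.] [-0.6 -0.3  0. ] rows>= 0.1
```

```bash
python3 -m creep '[[0,0.2,0,0,0,0],[0,0.4,0,0,0,0],[0,0.4,0,0,0,0]]'; python3 -c "
from h import *
go()"
```

```text
time_s: 60.55
ee_pos: [573.3, 183.5, 81.6]
eef_rot: [-3.123, -0.005, -3.059]
wrist_force: [-11.9, -26.0, 14.4]
gripper_width: 24.9
t 60.55 at [573.3 183.5  81.6] yaw -3.059 w 24.9 F [-11.9 -26.   14.4]
ROW [0. 0. 0.] [-1.1 -0.3  0. ] rows>= 0.2
```

```bash
python3 -m creep '[[0,-0.3,0,0,0,0],[0,-0.6,0,0,0,0],[0,-0.6,0,0,0,0]]'; python3 -m creep '[[0,0,0,0,0,0],[0,0,0,0,0,0],[0,0,0,0,0,0],[0,0,-2,0,0,0],[0,0,-5,0,0,0],[0,0,-9,0,0,0],[0,-3,-13,0,0,0],[0,-7,-16,0,0,0]]' 4.5; python3 -m creep '[[0,-4,-4,0,0,0],[0,-8,-8,0,0,0],[0,-8,-12,0,0,0],[0,-8,-12,0,0,0],[0,-8,-12,0,0,0],[0,-8,-12,0,0,0]]';python3 - <<'E'
from h import *
for n in ['wrist','side','scene']: snap(n,n[0]+'30')
go()
a=cv2.imread('pics/s30.png')
E
python3 - <<'E'
from h import *
snap('side','sd30')
E
```

```text
time_s: 60.8
ee_pos: [573.3, 183.2, 81.6]
eef_rot: [-3.137, -0.005, -3.057]
wrist_force: [-11.2, -7.7, 11.6]
gripper_width: 24.8
time_s: 61.47
ee_pos: [582.2, 130.6, 233.1]
eef_rot: [3.141, 0.005, -3.051]
wrist_force: [2.0, -0.4, -0.4]
gripper_width: 45.1
time_s: 61.97
ee_pos: [589.2, 48.8, 351.4]
eef_rot: [-3.141, 0.005, -3.056]
wrist_force: [-0.1, -0.5, -0.5]
gripper_width: 45.0
t 62.12 at [587.4  49.7 348. ] yaw -3.054 w 45.2 F [-0.4  0.4 -1.2]
ROW [0. 0. 0.] [ 0.  -0.1 -0. ] rows>= 0.0
```

View pics/w30.png

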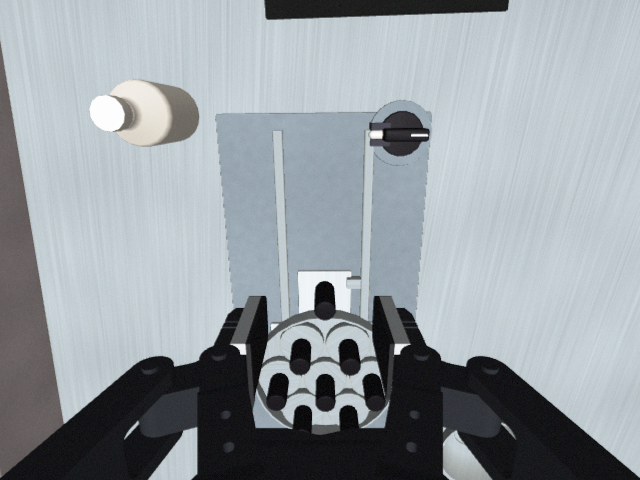

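View pics/sd30.png

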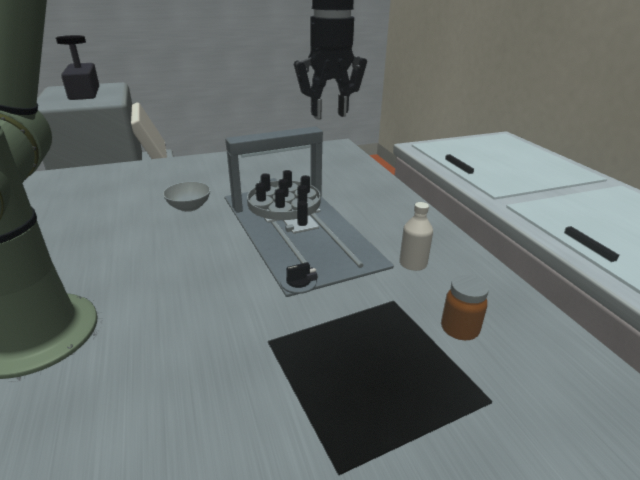

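View pics/s30.png

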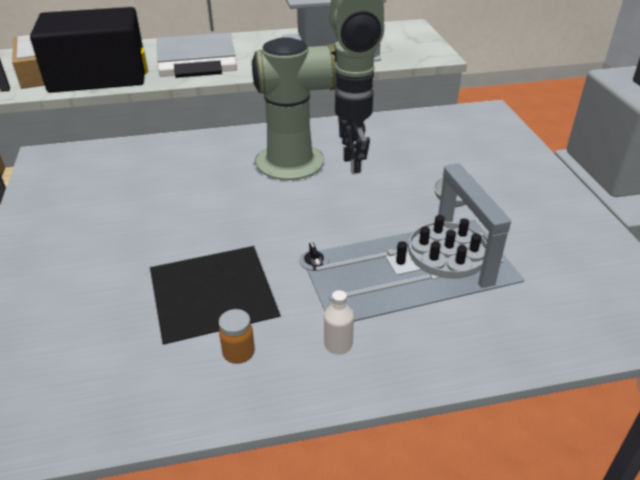

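```bash
python3 - <<'E'
from h import *
a=cv2.imread('pics/w30.png')
cv2.imwrite('pics/c30.png',cv2.resize(a[260:440,230:420],None,fx=3.3,fy=3.3,interpolation=cv2.INTER_CUBIC))
E
```

```text
(no output)
```

View pics/c30.png

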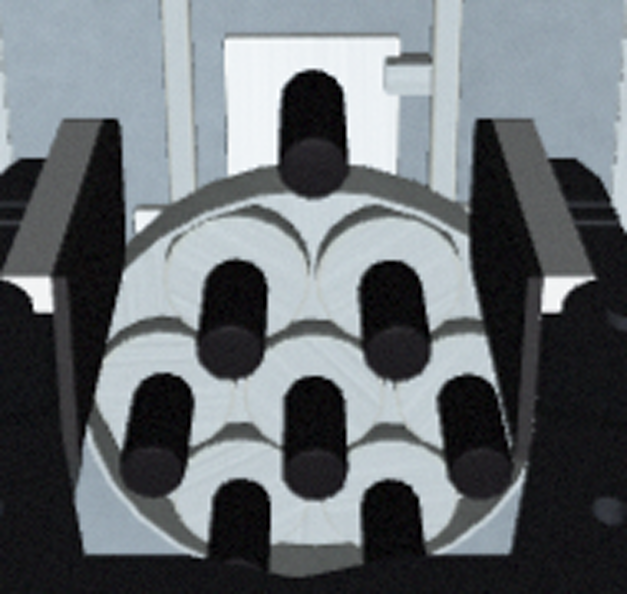

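```bash
python3 - <<'E'
from h import *
c,s=load('w30')
C=lambda x,y:((x+.5)/3.3-.5+230,(y+.5)/3.3-.5+260)
H=ray(c,*C(313,166),90)[:2];print('handle',H, 'travel~',np.hypot(*(H-np.array([592,-13.5]))))
T={k:ray(c,*C(*q),96)[:2] for k,q in dict(c=(315,473),a=(231,352),b=(395,352),d=(152,471),e=(480,474)).items()}
u=np.array([-.093,.9957]);print('tin exp',H+128*u)
for k in T: print(k,T[k].round(1),np.hypot(*(T[k]-T['c'])).round(1))
d=lambda a,b:print(a,b,np.hypot(*(T[a]-T[b])).round(1))
d('a','b');d('a','d');d('b','e')
E
```

```text
handle [573.56523747 183.86976979] travel~ 198.22882358036415
tin exp [561.66123747 311.31936979]
c [561.  313.1] 0.0
a [597.2 260.7] 63.6
b [536.6 255.1] 62.9
d [623.7 317.9] 62.8
e [497.7 307.7] 63.5
a b 60.8
a d 63.1
b e 65.3
```

```bash
python3 -c "
from bench import manip
print(manip.get_state()['time_s'],manip.hand_in())"
```

```text
the job is handed in; nothing more can be done
62.1667 None
```

I put all seven stamps in the tin as a honeycomb, freed the clamp, slid the carriage home and handed the job in at 62 s. `hand_in` gives no verdict.

- **Packing:** In the picture just before unclamping, the ring stamps were 60 to 65 mm from the middle one. Neighbours were 61 to 65 mm apart.
- **Displaced stamp:** One ring stamp turned up about 26 mm out of place after I had released it. I picked it up again and reset it before going on.
- **Clamp:** My first try at the clamp knob pushed down with about 22 N, probably because the open fingers touched something beside it. I went back in with a narrower opening and turned it anticlockwise about 1.3 rad until it met its stop.
- **Carriage:** It moved about 199 mm by the arm reading and stopped hard, with the push rising to 26 N and no further movement. The last camera estimate of the handle gave about 198 mm.
- **After the slide:** The middle stamp and four ring stamps measured 61 to 65 mm apart. The two ring stamps farthest from the handle were only partly in view, so I judged them in place by eye. The arm was clear of everything, and the bottle, jar and bowl looked where they started.
- **Disagreements:** With a stamp held in the gripper, the wrist camera put it 6 to 9 mm too low, so I set each stamp down by the force felt. Arm readings wandered by 1 to 3 mm before settling.

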